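Pack cleaned aluminium channels, interlocked, into their case

TASK

The cleaned aluminium channels have dried on the sloping wire rack. Pack them in the open case so that they interlock: the two wide channels side by side, flat on the case's floor with their legs up, and the narrow deep channel over them the other way round, legs down, straddling the two neighbouring legs in the middle and standing on the floors of both wide channels. Then swing the case's lid fully shut, and leave the bottle, the timer and the tape roll where they are.

Things in the scene. Friction and masses are not known exactly. Their poses are not given: they have to be found in the camera images.
- wide_1_mid (a point): wide aluminium U-channel, one of two alike, legs up: 120 long (x) x 52 wide (y) x 34 mm high, walls 8 mm, 36 mm clear between the legs, 0.2-0.4 kg. Point: its centre, 17 mm above its underside; z to the open side. Leg middles at y = +22/-22 mm, leg tops z = +17, trough floor z = -9 mm. Pinch one leg across its 8 mm; in the case only the outer leg has finger room.
- wide_2_mid (a point): wide aluminium U-channel, one of two alike, legs up: 120 long (x) x 52 wide (y) x 34 mm high, walls 8 mm, 36 mm clear between the legs, 0.2-0.4 kg. Point: its centre, 17 mm above its underside; z to the open side. Leg middles at y = +22/-22 mm, leg tops z = +17, trough floor z = -9 mm. Pinch one leg across its 8 mm; in the case only the outer leg has finger room.
- deep_mid (a point): narrow deep aluminium U-channel, legs down: 110 long (x) x 48 wide (y) x 48 mm high, walls 8 mm, 32 mm clear between the legs, 0.2-0.4 kg. Point: its centre, 24 mm below its flat back (the top) and 24 mm above the leg tips; z to the back. Grip it across its 48 mm near the top. Seated in the case its centre is 36 mm and its back 60 mm above the bench.
- rack: fixed wire drain rack on the right, 264 mm wide (y); deck slopes 30 degrees (0.52 rad), high on the right, low towards the bench's middle; raised wire 15 mm high along its lower edge. The channels lie flat on it, lengthwise up the slope, 86 mm apart in any order. Origin on the bench under the deck's middle (deck there 60 mm up); x level, to its high side; z up.
- case: fixed low grey case, open: base 146 (x) x 130 mm (y), rim 19 mm high, floor 4 mm above the bench, inside 134 x 120 mm. Channels go in with their length along x, the wide ones with middles about 28 mm either side of its middle line, their centres then 21 mm, leg tops 38 mm above the bench. Origin: middle of its underside; x to the hinge, away from the robot; y left; z up.
- lid (a joint): the case's lid, 50 mm deep; hinge line along y at the case's far edge (case x = +73 mm, 19.5 mm above the bench). 0 rad is shut, 1.9 rad fully open, leaning back on its stop as at the start. Moves easily (about 1 N at the bar); once below about 0.9 rad it falls shut by itself, damped, in 1 to 2 s.
- lid_bar (a point): middle of the lid's bar handle, 66 mm long along y, 10 mm thick, 25 mm off the lid's front wall, 173 mm from the hinge line. With the lid open it is its highest part, about 173 mm above the bench and 150 mm behind the case's middle, with free space behind. Pinch it from above or push it from behind towards the robot.
- bottle_mid (a point): bystander: small screw-cap bottle, 57 mm thick, 105 mm high, upright between rack and case. Point at its middle. Behind it stands a fixed dark cooling unit, 158 mm high, from y = -0.14 to 0.12 m, its front at x = 0.53 m: carry things over or in front of it.
- timer_mid (a point): bystander: lab timer, 70 x 62 x 18 mm, lying flat. Point at its middle.
- tape_mid (a point): bystander: roll of labelling tape lying flat, 78 mm across, 19 mm high. Point at its middle.

How it is judged:
By the outcome, as a careful person would: the job done as asked, in the order asked, and still so for the second after the job is handed in, with the robot touching nothing.
It also fails if it takes over 72 s, if anything falls off the work surface, if the arm or the gripper's body presses on something with over 40 N, if the wrist force passes 120 N, or if a joint passes its speed limit or range.

ROBOT

A 6-joint arm with a two-finger parallel gripper is mounted at the origin on a cart in front of the work surface, level with it; the furniture and walls round the work are solid. World frame = base frame: x ahead of the robot, y to its left, z up, the work surface at z = 0. Lengths are in m, angles in rad, forces in N, time in s.
With the tool pointing down it reaches from about 0.425 to 0.925 m from the base axis. Payload 12.5 kg.
Tool frame: the origin (TCP) lies on the mounting face of the last link; the fingertips stand 173 mm ahead of it and the grasp point (between the pads) lies 155 mm ahead of it; z points along the fingers, y is the line along which they close (so a half turn about z gives the same grasp; the last joint's range is limited). The gripper opens to 85 mm and grips with 20 to 120 N. Pads are 22 mm wide; open, the fingers measure 114 mm over their backs; the gripper's body (76 mm by 85 mm) begins 54 mm behind the grasp point. The pads swing forward as they close: fully open they stand 13 mm farther back than shut.
Start: joints at [1.2, 0.491, 1.559, -0, 1.092, -0.106], TCP at [0.164, 0.603, 0.405] pointing down, gripper open.
Joint ranges: [-3.1, 3.1], [-0.84, 2.19], [0.05, 2.79], [-1.13, 4.28], [0.06, 2.93], [-2.69, 2.69]. Speed limits (rad/s): [2.22, 2.22, 2.79, 3.14, 3.14, 3.14].

INTERFACE

Orientations are given as a rotation vector (axis times angle).
In Python, from workcell import robot, cams gives the robot as it stands.
- The arm moves only by the tool servo_tool, never from a script. Its argument "plan" is a list of rows, each an object of numbers: "dx", "dy", "dz": the shift along the tool's x, y, z in m; "twist": the turn about the tool's z in degrees; "claw": the closure in counts, from 0 (fully open) to 255 (shut). In form: [{"dx": .., "dy": .., "dz": .., "twist": .., "claw": ..}, ...]. A call has 1 to 5 rows; each row is the pose to reach, as a shift and turn from the pose commanded when the call began, along the tool's axes at that moment; what a row does not reach only later rows make up. A row lasts 1/8 s, in which the tool goes at most 62.5 mm and 10.7 degrees, less where a joint would pass 70% of its speed; a pose out of reach is approached as far as the arm can. A call with a gripper value outside its range is refused whole. The fingers move at their own pace and stop on an object; "grip_force" is the grip in N (left out, the last holds). Time passes only in rows, so rows that repeat a pose let the fingers close. It gives the time, the measured TCP pose, the force, the opening and the grip force at its end, in the units of the state.
- robot.sense(): the state, without advancing time (a new reading comes with each control period).
- cams.grab_frame(name): name is "scene" or "top"; returns (picture, depth): 384x512x3 uint8, blue, green, red; 384x512 float32, m along the optical axis (not along the pixel's ray), 0 where there is no reading.
- cams.camera_model(name): a dict with "fx", "fy", "cx", "cy" (pixels), "k1" (the pictures are not rectified: a ray, as slopes to the right and down, at radius r is drawn at 1 + k1 r^2 times it, then the intrinsics apply), "rvec" (rotation vector, rad) and "tvec" (3), from world to camera coordinates, as OpenCV has them. Camera axes: x right, y down, z forward; pixel columns grow to the right and rows downward; lengths in m; the calibration is good to about 2 mm. A picture is of the moment at which its call begins. camera_model takes no time and is no camera call.
- robot.finish_job(): hands the job in; it is judged then, once.
The state is a dict: "time_s": time; "qpos": joint angles; "dq": joint speeds; "tau": joint torques, N m; "tool_pos": TCP position; "tcp_rot": TCP orientation; "wrist_force": force on the tool from outside, world axes, zero at the start; "torque": the same for the moment, N m; "opening": opening from 0.0 (shut) to 1.0 (fully open); "grasp_force": force on a finger pad.
Only numpy, scipy, OpenCV 4.12 (cv2) and the standard library are available. Lean on these libraries where they do the work, as an engineer would, in place of code of your own. Each camera call takes 0.05 s, during which the arm holds its last target. There are 200 camera calls.

## Working session

There is one attempt and no reset: what is moved stays moved. The work goes in short steps, Python scripts to look and compute and a tool call to move; the robot and the scene stay as the last step left them, time stands still between calls to the robot, and variables do not carry over. Pictures are saved under pics/ and viewed, at most 10 in all, crops included, and the job is handed in when it is done.

Besides the shell and the picture viewer there is one more tool, called as name(argument=value, ...) on one line, values as JSON. servo_tool: Moves the arm, as the interface text tells. Its arguments: {"type":"object","properties":{"plan":{"type":"array","items":{"type":"object","properties":{"dx":{"type":"number"},"dy":{"type":"number"},"dz":{"type":"number"},"twist":{"type":"number"},"claw":{"type":"number"}}}},"grip_force":{"type":"number"}},"required":["plan"]}

```bash
mkdir -p pics; ls
cat > h.py <<'E'
import numpy as np, cv2
from scipy.spatial.transform import Rotation as R
from workcell import robot, cams
def cam(n):
    m=cams.camera_model(n); return m,R.from_rotvec(np.ravel(m["rvec"])).as_matrix(),np.ravel(m["tvec"])
def rays(n,uv):
    m,Rm,t=cam(n); uv=np.atleast_2d(np.array(uv,float))
    K=np.array([[m["fx"],0,m["cx"]],[0,m["fy"],m["cy"]],[0,0,1]])
    return cv2.undistortPoints(uv[:,None],K,np.array([m["k1"],0,0,0,0.])).reshape(-1,2)
def p3(n,uv,d):
    m,Rm,t=cam(n); s=rays(n,uv); d=np.ravel(d)
    return (np.c_[s*d[:,None],d]-t)@Rm
def cloud(n,depth):
    v,u=np.mgrid[:384,:512]; P=p3(n,np.c_[u.ravel(),v.ravel()],depth.ravel()).reshape(384,512,3)
    P[depth<=0]=np.nan; return P
def onz(n,uv,z):
    m,Rm,t=cam(n); s=rays(n,uv); d=np.c_[s,np.ones(len(s))]@Rm; c=-Rm.T@t
    return c+d*((z-c[2])/d[:,2])[:,None]
def proj(n,P):
    m,Rm,t=cam(n);K=np.array([[m["fx"],0,m["cx"]],[0,m["fy"],m["cy"]],[0,0,1]])
    return cv2.projectPoints(np.atleast_2d(np.array(P,float)),np.ravel(m["rvec"]),t,K,np.array([m["k1"],0,0,0,0.]))[0].reshape(-1,2)
E
python3 - <<'E'
from h import *
for n in("scene","top"):
    p,d=cams.grab_frame(n); cv2.imwrite(f"pics/{n}0.png",cv2.resize(p,(768,576))); np.save(f"{n}0.npy",d)
    m,Rm,t=cam(n); print(n,-Rm.T@t,m["fx"])
    P=cloud(n,d); np.save(f"{n}P0.npy",P)
s=robot.sense();print(s["tool_pos"],R.from_rotvec(s["tcp_rot"]).as_matrix().round(3),s["time_s"])
E
```

```text
pics
scene [0.76478136 0.39015784 0.9962786 ] 384.2977274565622
top [ 0.2499807  -0.01617306  1.13339794] 383.67620123333387
[0.1635467  0.60320569 0.40416059] [[-0.965  0.262 -0.   ]
 [ 0.262  0.965 -0.001]
 [ 0.    -0.001 -1.   ]] 0.1
```

View pics/scene0.png

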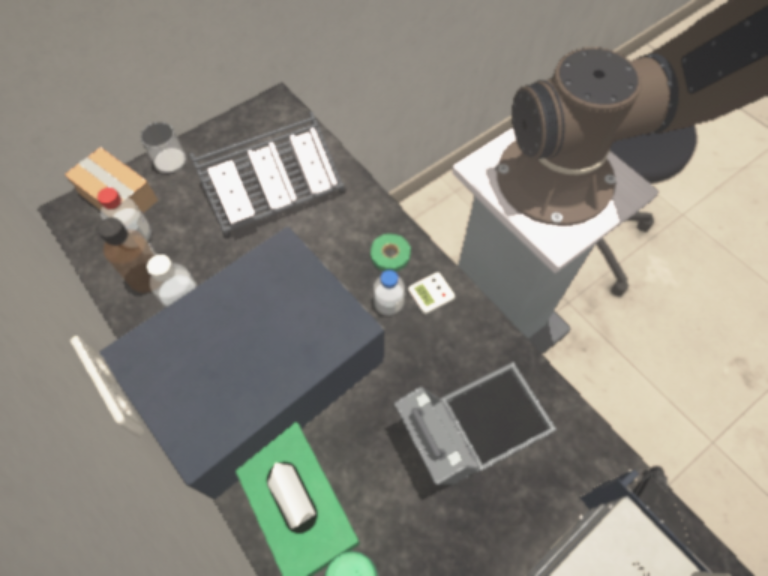

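View pics/top0.png

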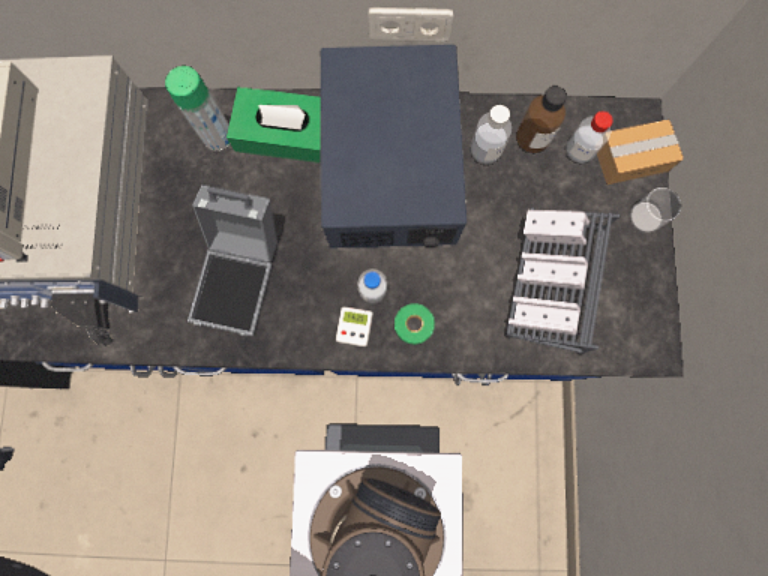

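The top view shows the rack at (560,280) with three channels at (555,226), (553,271) and (545,315). The case is at (230,290) with the lid leaning back, the bottle at (372,285), the timer at (354,326) and the tape at (414,323). Next I'll enlarge the rack and case.

Run:
```python
from h import *
p,d=cams.grab_frame("top"); s,ds=cams.grab_frame("scene")
a=cv2.resize(p[130:240,330:420],None,fx=5,fy=5,interpolation=cv2.INTER_CUBIC)[:550,:450]
b=cv2.resize(s[75:165,120:240],None,fx=2.9,fy=2.9,interpolation=cv2.INTER_CUBIC)
c=cv2.resize(p[115:230,120:190],None,fx=2.5,fy=2.5,interpolation=cv2.INTER_CUBIC)
im=np.zeros((600,800,3),np.uint8); im[:a.shape[0],:a.shape[1]]=a; im[:b.shape[0],450:450+b.shape[1]]=b[:,:350]; im[270:270+c.shape[0],500:500+c.shape[1]]=c
cv2.imwrite("pics/crop1.png",im)
P=np.load("topP0.npy")
print("table z",np.nanmedian(P[225:235,280:320,2]), "cooler top",np.nanmedian(P[60:100,240:280,2]))
for v in range(136,236,4): print(v,[("%.3f"%P[v,u,2])[1:] for u in range(336,408,4)])
np.set_printoptions(precision=3,suppress=True)
print(P[151,370],P[180,369],P[210,363])
```

```text
table z 0.0011612314412470421 cooler top 0.15819416942170897
136 ['.000', '0.004', '.001', '0.000', '.000', '.002', '.000', '.000', '0.001', '0.002', '.002', '.000', '.004', '.003', '.001', '.000', '0.000', '.002']
140 ['0.002', '.001', '.001', '0.001', '0.002', '.027', '0.002', '.000', '0.000', '.001', '.004', '0.003', '.002', '0.000', '0.000', '0.001', '.003', '.000']
144 ['0.002', '.001', '.002', '.001', '.064', '.072', '.078', '.085', '.090', '.095', '.102', '.103', '.109', '.116', '.068', '.079', '.084', '.085']
148 ['0.001', '0.001', 'an', '.003', '.064', '.071', '.081', '.087', '.093', '.098', '.102', '.108', '.112', '.117', '.079', '.002', '.088', '.000']
152 ['.000', '0.001', '0.002', '.006', '.072', '.074', '.082', '.088', '.090', '.096', '.102', '.109', '.113', '.117', '.001', '.010', '.088', '.092']
156 ['0.004', '0.002', '0.002', '0.003', '.067', '.075', '.083', '.088', '.090', '.095', '.102', '.110', '.113', '.113', '.078', '.002', '.013', '.093']
160 ['0.003', '.000', '0.004', '0.001', '.015', '.035', '.045', '.056', '.063', '.067', '.079', '.086', '.092', '.095', '.07
[... 2108 characters left out ...]
4', '0.002', '.002', '.000']
220 ['.004', '.034', '.004', '.000', '.002', '.041', '.050', '.052', '.072', '.083', '.096', '.107', '.086', '.091', '.003', '.002', '.003', '.001']
224 ['.002', '.011', '.020', '.029', '.036', '.045', '.046', '.001', '0.003', '.067', '.071', '0.002', '.004', '.086', '.094', '.004', '.001', '0.001']
228 ['.001', '.002', '.001', '.001', '.003', '.003', '.012', '.008', '.012', '.063', '.070', '.075', '.077', '.087', '.094', '.004', '.000', '0.001']
232 ['.001', '.002', '0.002', '0.002', '.002', '.001', '.003', '.001', '.002', '0.002', '.012', '.011', '.015', '.008', '.062', '.096', '.001', '.001']
[ 0.575 -0.325  0.094] [ 0.499 -0.33   0.059] [ 0.411 -0.309  0.06 ]
```

View pics/crop1.png

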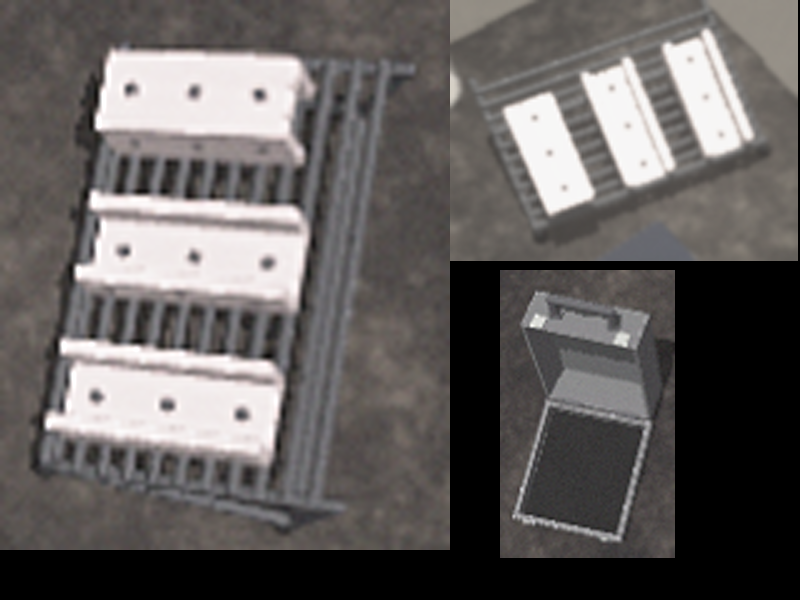

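Far (top) channel is the deep one, back up. The two nearer ones are the wide channels with legs up. Their hole rows and the case rim corners are readable, so I'll compute poses and overlay the models to check.

```bash
cat > meas.py <<'E'
from h import *
np.set_printoptions(precision=4,suppress=True)
P=np.load("topP0.npy")
def up(x,y,s,u0,v0): return [u0+(x+.5)/s-.5, v0+(y+.5)/s-.5]
H={"deep":[(131,89),(194,91),(260,94)],"w1":[(123,250),(194,256),(267,262)],"w2":[(96,396),(167,404),(241,413)]}
for k,h in H.items():
    uv=np.array([up(x,y,5,330,130) for x,y in h]); c=uv[1]
    # plane fit over the strip around the hole row
    pts=[]
    for f in np.linspace(-1,2,60):
        for o in (-1,0,1):
            q=uv[0]+(uv[2]-uv[0])*(.5+(f-.5)*.45); v=int(round(q[1]+o));u=int(round(q[0])); pts.append(P[v,u])
    pts=np.array(pts); pts=pts[np.isfinite(pts[:,2])]
    A=np.c_[pts[:,:2],np.ones(len(pts))]; co=np.linalg.lstsq(A,pts[:,2],rcond=None)[0]
    r=pts[:,2]-A@co; g=abs(r)<.004; co=np.linalg.lstsq(A[g],pts[g,2],rcond=None)[0]
    X=[]
    for q in uv:
        p=onz("top",q,.07)[0]
        for _ in range(20): p=onz("top",q,co@[p[0],p[1],1])[0]
        X.append(p)
    X=np.array(X); d=X[2]-X[0]; print(k,X[1],"dir deg",np.degrees(np.arctan2(d[1],d[0])),"slope",np.degrees(np.arctan2(d[2],np.hypot(*d[:2]))),np.linalg.norm(d))
cc=np.array([onz("top",up(x-500,y-270,2.5,120,115),.019)[0] for x,y in[(516,516),(621,540),(547,402),(651,417)]])
print("case",cc,"mid",cc.mean(0)); d=cc[2]+cc[3]-cc[0]-cc[1]; print(np.degrees(np.arctan2(d[1],d[0])),np.linalg.norm(d)/2)
# bar: high points
for n in("top","scene"):
    Q=np.load(n+"P0.npy").reshape(-1,3); m=(Q[:,2]>.14)&(Q[:,2]<.2)&(Q[:,1]>.15)&(Q[:,1]<.4)&(Q[:,0]>.5)&(Q[:,0]<.8); print(n,m.sum(),Q[m].mean(0))
    hi=Q[m&(Q[:,2]>.165)]; print(len(hi),hi.mean(0))
E
python3 meas.py
python3 - <<'E'
from h import *
p,_=cams.grab_frame("top")
a=cv2.resize(p[110:230,115:195],None,fx=5,fy=5,interpolation=cv2.INTER_CUBIC)
s,_=cams.grab_frame("scene")
b=cv2.resize(s[235:335,255:375],None,fx=3.3,fy=3.3,interpolation=cv2.INTER_CUBIC)
im=np.zeros((600,800,3),np.uint8); im[:600,:400]=a; im[:330,402:798]=b; cv2.imwrite("pics/case.png",im)
E
```

```text
deep [ 0.5851 -0.3221  0.091 ] dir deg -101.72129419955274 slope 30.21075231722002 0.07423653277001972
w1 [ 0.4963 -0.3281  0.0585] dir deg -101.47336456289216 slope 29.361046666222617 0.08361518064158321
w2 [ 0.4098 -0.3097  0.0594] dir deg -101.09468126965147 slope 29.285115393827514 0.08325605097056799
case [[0.3914 0.3758 0.019 ]
 [0.3663 0.2495 0.019 ]
 [0.5304 0.3506 0.019 ]
 [0.5146 0.2235 0.019 ]] mid [0.4507 0.2998 0.019 ]
-10.080125815198246 0.14588222380379862
top 1021 [0.6347 0.2908 0.1599]
294 [0.6952 0.314  0.1808]
scene 1384 [0.594  0.2778 0.1544]
186 [0.6057 0.2778 0.1784]
```

View pics/case.png

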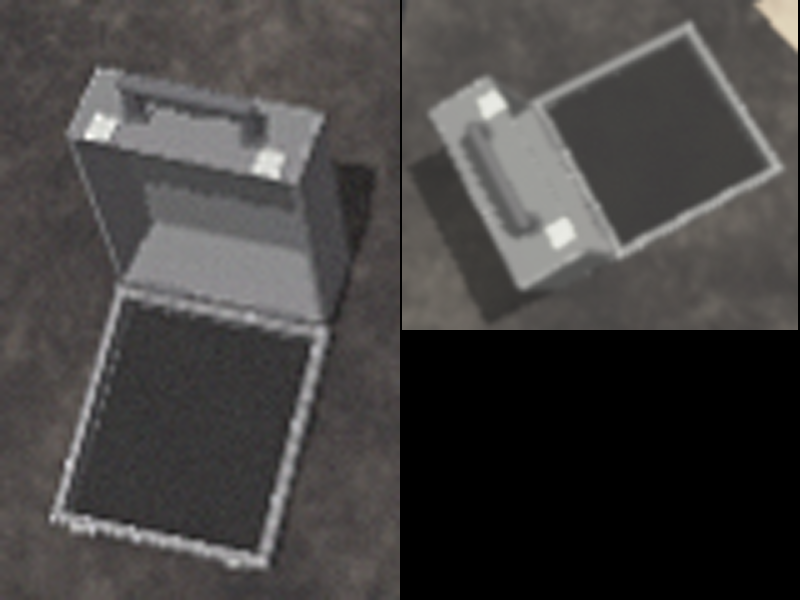

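The case rim corners in the top crop are about (52,519), (266,567), (116,287) and (328,328). In the scene crop they are (690,22), (781,170), (618,256) and (535,100). The bar runs from (122,83) to (262,112) in the top crop and from (478,128) to (527,232) in the scene crop.

Run:
```python
from h import *
np.set_printoptions(precision=4,suppress=True)
def up(x,y,s,u0,v0): return [u0+(x+.5)/s-.5, v0+(y+.5)/s-.5]
T=[up(x,y,5,115,110) for x,y in[(52,519),(266,567),(328,328),(116,287)]]
S=[up(x-402,y,3.3,255,235) for x,y in[(690,22),(781,170),(618,256),(535,100)]]
for n,q in(("top",T),("scene",S)):
    c=onz(n,q,.019); print(n,c,c.mean(0)); e=[np.degrees(np.arctan2(*(c[b]-c[a])[[1,0]])) for a,b in((0,3),(1,2),(0,1),(3,2))]; print(e,[np.linalg.norm(c[b]-c[a]) for a,b in((0,3),(1,2),(0,1),(3,2))])
for n,q in(("top",[up(122,83,5,115,110),up(262,112,5,115,110)]),("scene",[up(478-402,128,3.3,255,235),up(527-402,232,3.3,255,235)])): c=onz(n,q,.175);print("bar",c,c.mean(0))
# channel hole centers reprojected in scene for cross check
s,_=cams.grab_frame("scene")
X={"deep":[.5851,-.3221,.091],"w1":[.4963,-.3281,.0585],"w2":[.4098,-.3097,.0594]}
for k,x in X.items(): print(k,proj("scene",x)[0])
b=cv2.resize(s[75:165,120:240],None,fx=6,fy=6,interpolation=cv2.INTER_CUBIC)
cv2.imwrite("pics/rk.png",b)
```

```text
top [[0.3905 0.3789 0.019 ]
 [0.3654 0.2503 0.019 ]
 [0.5094 0.2229 0.019 ]
 [0.5319 0.3529 0.019 ]] [0.4493 0.3013 0.019 ]
[np.float64(-10.447466012923915), np.float64(-10.764251609960027), np.float64(-101.00585999803172), np.float64(-99.81523122252628)] [np.float64(0.14382551750822925), np.float64(0.14656047751572387), np.float64(0.13107587826955294), np.float64(0.1318880045264462)]
scene [[0.3651 0.2511 0.019 ]
 [0.3929 0.3793 0.019 ]
 [0.5341 0.3509 0.019 ]
 [0.5064 0.2241 0.019 ]] [0.4496 0.3014 0.019 ]
[np.float64(-10.846671596983839), np.float64(-11.342734397641388), np.float64(77.77885666050413), np.float64(77.67407536631916)] [np.float64(0.1438467572894876), np.float64(0.14405976095023398), np.float64(0.13108905447551283), np.float64(0.12984736660083387)]
bar [[0.6039 0.3079 0.175 ]
 [0.5892 0.232  0.175 ]] [0.5966 0.2699 0.175 ]
bar [[0.5893 0.2421 0.175 ]
 [0.6065 0.3118 0.175 ]] [0.5979 0.277  0.175 ]
deep [153.9915 127.6947]
w1 [180.893  118.4749]
w2 [207.8523 108.4112]
```

View pics/rk.png

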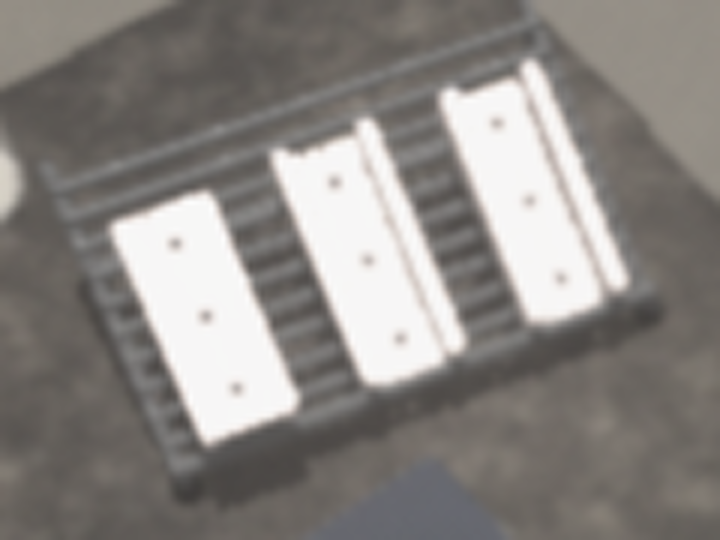

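The mid holes in the scene view, at crop (205,316), (368,260) and (530,201), match the reprojections to within half a pixel, so the poses are good. The planner helper comes next.

```bash
cat > plan.py <<'E'
from h import *
import json
cx,cy,cyaw=.4495,.3014,np.radians(-11.0)
def case(x,y): return cx+x*np.cos(cyaw)-y*np.sin(cyaw), cy+x*np.sin(cyaw)+y*np.cos(cyaw)
def phi(Rm): return np.degrees(np.arctan2(Rm[1,1],Rm[0,1]))
def Rof(ph):
    a=np.radians(ph); y=np.array([np.cos(a),np.sin(a),0]); z=np.array([0,0,-1.]); return np.c_[np.cross(y,z),y,z]
def go(wps,claw,start=None):
    """wps: (x,y,ztip,phi[,step]) straight legs; TCP z=ztip+.173; prints calls"""
    s=robot.sense()
    if start is None: p=np.array(s["tool_pos"]);ph=phi(R.from_rotvec(s["tcp_rot"]).as_matrix())
    else: p=np.array(start[:3])+[0,0,.173];ph=start[3]
    path=[]
    for w in wps:
        q=np.array(w[:3])+[0,0,.173]; st=w[4] if len(w)>4 else .058
        n=max(1,int(np.ceil(max(np.linalg.norm(q-p)/st,abs(w[3]-ph)/10.3)-1e-6)))
        path+=[(p+(q-p)*k/n,ph+(w[3]-ph)*k/n) for k in range(1,n+1)]; p,ph=q,w[3]
    if start is None: p=np.array(s["tool_pos"]);ph=phi(R.from_rotvec(s["tcp_rot"]).as_matrix())
    else: p=np.array(start[:3])+[0,0,.173];ph=start[3]
    for i in range(0,len(path),5):
        b=Rof(ph); rows=[]
        for q,h in path[i:i+5]:
            d=b.T@(q-p); rows.append({"dx":round(d[0],3),"dy":round(d[1],3),"dz":round(d[2],3),"twist":round(ph-h,1),"claw":claw})
        print(json.dumps(rows)); r=rows[-1]
        p=p+b@[r["dx"],r["dy"],r["dz"]]; ph-=r["twist"]
def st():
    s=robot.sense(); print("t",round(s["time_s"],2),"tip",np.round(np.array(s["tool_pos"])-[0,0,.173],4),"phi",round(phi(R.from_rotvec(s["tcp_rot"]).as_matrix()),1),"F",np.round(s["wrist_force"],1),"open",round(s["opening"],3),"g",s["grasp_force"])
E
python3 -c "
from plan import *
st()
go([(.47,.33,.235,40),(.52,.0,.235,15),(.391,-.293,.16,-11.4),(.3908,-.2926,.066,-11.4)],177)
for y in(-.0505,.0505):print(case(-.02,y),case(-.003,y))
"
```

```text
t 0.35 tip [0.1635 0.6032 0.2316] phi 74.8 F [ 0.7 -0.5 -0.7] open 0.999 g 0.0
[{"dx": -0.046, "dy": -0.023, "dz": -0.0, "twist": 4.4, "claw": 177}, {"dx": -0.092, "dy": -0.046, "dz": -0.001, "twist": 8.7, "claw": 177}, {"dx": -0.138, "dy": -0.069, "dz": -0.001, "twist": 13.1, "claw": 177}, {"dx": -0.184, "dy": -0.092, "dz": -0.002, "twist": 17.4, "claw": 177}, {"dx": -0.23, "dy": -0.115, "dz": -0.002, "twist": 21.8, "claw": 177}]
[{"dx": -0.051, "dy": -0.004, "dz": -0.001, "twist": 4.3, "claw": 177}, {"dx": -0.102, "dy": -0.008, "dz": -0.001, "twist": 8.7, "claw": 177}, {"dx": -0.153, "dy": -0.013, "dz": -0.001, "twist": 13.0, "claw": 177}, {"dx": -0.193, "dy": -0.052, "dz": -0.001, "twist": 17.2, "claw": 177}, {"dx": -0.232, "dy": -0.09, "dz": -0.001, "twist": 21.4, "claw": 177}]
[{"dx": -0.052, "dy": -0.022, "dz": -0.0, "twist": 4.1, "claw": 177}, {"dx": -0.103, "dy": -0.044, "dz": -0.0, "twist": 8.3, "claw": 177}, {"dx": -0.154, "dy": -0.066, "dz": -0.0, "twist": 12.5, "claw": 177}, {"dx": -0.205, "dy": -0.087, "dz": -0.0, "twist": 16.6, "claw": 177}, {"dx": -0.236, "dy": -0.131, "dz": 0.012, "twist": 21.0, "claw": 177}]
[{"dx": -0.044, "dy": -0.03, "dz": 0.013, "twist": 4.4, "claw": 177}, {"dx": -0.088, "dy": -0.061, "dz": 0.025, "twist": 8.8, "claw": 177}, {"dx": -0.132, "dy": -0.091, "dz": 0.038, "twist": 13.2, "claw": 177}, {"dx": -0.176, "dy": -0.121, "dz": 0.05, "twist": 17.6, "claw": 177}, {"dx": -0.22, "dy": -0.151, "dz": 0.063, "twist": 22.0, "claw": 177}]
[{"dx": 0.0, "dy": -0.0, "dz": 0.047, "twist": 0.0, "claw": 177}, {"dx": 0.0, "dy": -0.0, "dz": 0.094, "twist": 0.0, "claw": 177}]
(np.float64(0.4202316020645312), np.float64(0.2556440071434239)) (np.float64(0.4369192641831415), np.float64(0.2524002542220226))
(np.float64(0.43950331059756226), np.float64(0.35478835267163794)) (np.float64(0.45619097271617254), np.float64(0.35154459975023666))
```

servo_tool(plan=[{"dx": -0.046,"dy": -0.023,"dz": 0,"twist": 4.4,"claw": 177},{"dx": -0.092,"dy": -0.046,"dz": 0,"twist": 8.7,"claw": 177},{"dx": -0.138,"dy": -0.069,"dz": 0,"twist": 13.1,"claw": 177},{"dx": -0.184,"dy": -0.092,"dz": 0,"twist": 17.4,"claw": 177},{"dx": -0.23,"dy": -0.115,"dz": 0,"twist": 21.8,"claw": 177}], grip_force=70)

```text
time_s: 0.98
tool_pos: [0.3565, 0.4308, 0.4048]
tcp_rot: [1.0, 2.978, 0.001]
wrist_force: [0.8, 0.0, 0.0]
opening: 0.305
grasp_force: 0.0
```

servo_tool(plan=[{"dx": -0.051,"dy": -0.004,"dz": 0,"twist": 4.3,"claw": 177},{"dx": -0.102,"dy": -0.008,"dz": 0,"twist": 8.7,"claw": 177},{"dx": -0.153,"dy": -0.013,"dz": 0,"twist": 13.0,"claw": 177},{"dx": -0.193,"dy": -0.052,"dz": 0,"twist": 17.2,"claw": 177},{"dx": -0.232,"dy": -0.09,"dz": 0,"twist": 21.4,"claw": 177}])

```text
time_s: 1.6
tool_pos: [0.487, 0.2189, 0.4045]
tcp_rot: [-1.535, -2.741, 0.0]
wrist_force: [0.7, -0.1, -0.0]
opening: 0.309
grasp_force: 0.0
```

servo_tool(plan=[{"dx": -0.052,"dy": -0.022,"dz": 0,"twist": 4.1,"claw": 177},{"dx": -0.103,"dy": -0.044,"dz": 0,"twist": 8.3,"claw": 177},{"dx": -0.154,"dy": -0.066,"dz": 0,"twist": 12.5,"claw": 177},{"dx": -0.205,"dy": -0.087,"dz": 0,"twist": 16.6,"claw": 177},{"dx": -0.236,"dy": -0.131,"dz": 0.012,"twist": 21.0,"claw": 177}])

```text
time_s: 2.22
tool_pos: [0.4995, -0.0511, 0.393]
tcp_rot: [2.008, 2.413, 0.002]
wrist_force: [-0.2, -0.7, -0.2]
opening: 0.306
grasp_force: 0.0
```

servo_tool(plan=[{"dx": -0.044,"dy": -0.03,"dz": 0.013,"twist": 4.4,"claw": 177},{"dx": -0.088,"dy": -0.061,"dz": 0.025,"twist": 8.8,"claw": 177},{"dx": -0.132,"dy": -0.091,"dz": 0.038,"twist": 13.2,"claw": 177},{"dx": -0.176,"dy": -0.121,"dz": 0.05,"twist": 17.6,"claw": 177},{"dx": -0.22,"dy": -0.151,"dz": 0.063,"twist": 22.0,"claw": 177}])

```text
time_s: 2.85
tool_pos: [0.3902, -0.2947, 0.3295]
tcp_rot: [2.433, 1.987, 0.0]
wrist_force: [0.6, -0.6, -1.0]
opening: 0.304
grasp_force: 0.0
```

servo_tool(plan=[{"dz": 0.035,"claw": 177},{"dz": 0.07,"claw": 177},{"dz": 0.09,"claw": 177},{"dz": 0.09,"claw": 255},{"dz": 0.09,"claw": 255}])

```text
validation failed for argument at $.pl...
```

servo_tool(plan=[{"dz": 0,"claw": 255},{"dz": 0,"claw": 255},{"dz": -0.04,"claw": 255},{"dz": -0.09,"claw": 255},{"dz": -0.15,"claw": 255}])

```text
validation failed for argument at $.pl...
```

Run:
```python
from plan import *
st()
p,_=cams.grab_frame("top"); s,_=cams.grab_frame("scene")
cv2.imwrite("pics/g1.png",np.hstack([cv2.resize(p[90:250,290:430],None,fx=2.8,fy=2.8),cv2.resize(s[40:200,100:240],None,fx=2.8,fy=2.8)])[:, :800])
x,y=case(-.02,-.0505); x2,y2=case(-.003,-.0505)
go([(.46,-.2,.24,10),(.50,.0,.24,40),(.45,.22,.20,79),(x,y,.10,79)],255)
```

```text
t 2.85 tip [ 0.3902 -0.2947  0.1565] phi -11.5 F [ 0.6 -0.6 -1. ] open 0.304 g 0.0
[{"dx": 0.036, "dy": 0.016, "dz": -0.028, "twist": -7.2, "claw": 255}, {"dx": 0.073, "dy": 0.033, "dz": -0.056, "twist": -14.5, "claw": 255}, {"dx": 0.109, "dy": 0.049, "dz": -0.084, "twist": -21.7, "claw": 255}, {"dx": 0.16, "dy": 0.049, "dz": -0.084, "twist": -29.2, "claw": 255}, {"dx": 0.211, "dy": 0.049, "dz": -0.084, "twist": -36.7, "claw": 255}]
[{"dx": 0.041, "dy": 0.03, "dz": -0.0, "twist": -7.5, "claw": 255}, {"dx": 0.082, "dy": 0.06, "dz": -0.0, "twist": -15.0, "claw": 255}, {"dx": 0.138, "dy": 0.072, "dz": 0.01, "twist": -24.8, "claw": 255}, {"dx": 0.193, "dy": 0.084, "dz": 0.02, "twist": -34.5, "claw": 255}, {"dx": 0.248, "dy": 0.096, "dz": 0.03, "twist": -44.3, "claw": 255}]
[{"dx": 0.031, "dy": 0.047, "dz": 0.01, "twist": -9.7, "claw": 255}, {"dx": 0.051, "dy": 0.058, "dz": 0.06, "twist": -9.7, "claw": 255}, {"dx": 0.072, "dy": 0.069, "dz": 0.11, "twist": -9.7, "claw": 255}]
```

View pics/g1.png

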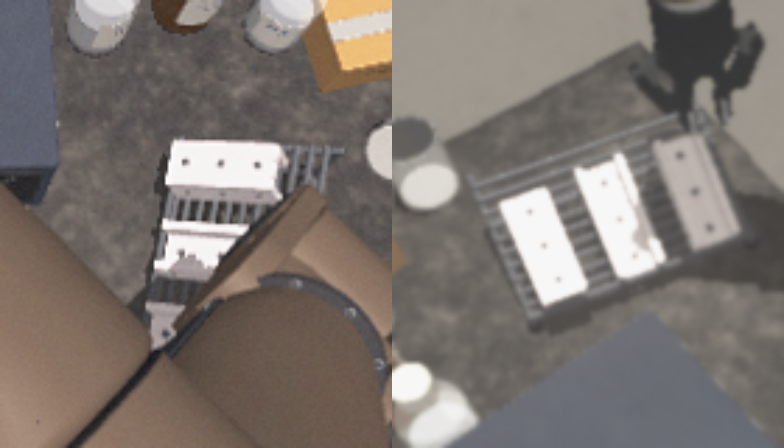

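The last two calls were refused because every field is required, so the gripper is still above the near wide channel and undisturbed. I'll resend with all the fields filled in.

servo_tool(plan=[{"dx": 0,"dy": 0,"dz": 0.035,"twist": 0,"claw": 177},{"dx": 0,"dy": 0,"dz": 0.07,"twist": 0,"claw": 177},{"dx": 0,"dy": 0,"dz": 0.09,"twist": 0,"claw": 177},{"dx": 0,"dy": 0,"dz": 0.09,"twist": 0,"claw": 177},{"dx": 0,"dy": 0,"dz": 0.09,"twist": 0,"claw": 255}])

```text
time_s: 3.58
tool_pos: [0.3913, -0.293, 0.2404]
tcp_rot: [2.43, 1.991, 0.0]
wrist_force: [-7.0, 1.5, 2.1]
opening: 0.107
grasp_force: 4.8
```

servo_tool(plan=[{"dx": 0,"dy": 0,"dz": 0,"twist": 0,"claw": 255},{"dx": 0,"dy": 0,"dz": 0,"twist": 0,"claw": 255},{"dx": 0,"dy": 0,"dz": -0.03,"twist": 0,"claw": 255},{"dx": 0,"dy": 0,"dz": -0.08,"twist": 0,"claw": 255},{"dx": 0,"dy": 0,"dz": -0.13,"twist": 0,"claw": 255}])

```text
time_s: 4.2
tool_pos: [0.3908, -0.2929, 0.3712]
tcp_rot: [-2.43, -1.99, 0.0]
wrist_force: [0.4, -1.0, -3.8]
opening: 0.072
grasp_force: 69.0
```

Run:
```python
from plan import *
st()
s,_=cams.grab_frame("scene")
cv2.imwrite("pics/g2.png",cv2.resize(s[20:220,80:300],None,fx=2.8,fy=2.8))
x,y=case(-.02,-.0505); x2,y2=case(-.003,-.0505)
go([(.46,-.2,.24,10),(.50,.0,.24,40),(.45,.22,.20,79),(x,y,.10,79)],255)
```

```text
t 4.2 tip [ 0.3908 -0.2929  0.1982] phi -11.4 F [ 0.4 -1.  -3.8] open 0.072 g 68.96795511245728
[{"dx": 0.035, "dy": 0.016, "dz": -0.012, "twist": -7.1, "claw": 255}, {"dx": 0.07, "dy": 0.033, "dz": -0.024, "twist": -14.2, "claw": 255}, {"dx": 0.105, "dy": 0.049, "dz": -0.036, "twist": -21.4, "claw": 255}, {"dx": 0.156, "dy": 0.049, "dz": -0.036, "twist": -28.9, "claw": 255}, {"dx": 0.207, "dy": 0.049, "dz": -0.036, "twist": -36.4, "claw": 255}]
[{"dx": 0.041, "dy": 0.03, "dz": 0.0, "twist": -7.5, "claw": 255}, {"dx": 0.082, "dy": 0.06, "dz": 0.0, "twist": -15.0, "claw": 255}, {"dx": 0.137, "dy": 0.072, "dz": 0.01, "twist": -24.7, "claw": 255}, {"dx": 0.192, "dy": 0.084, "dz": 0.02, "twist": -34.5, "claw": 255}, {"dx": 0.247, "dy": 0.096, "dz": 0.03, "twist": -44.2, "claw": 255}]
[{"dx": 0.031, "dy": 0.047, "dz": 0.01, "twist": -9.8, "claw": 255}, {"dx": 0.052, "dy": 0.059, "dz": 0.06, "twist": -9.8, "claw": 255}, {"dx": 0.072, "dy": 0.07, "dz": 0.11, "twist": -9.8, "claw": 255}]
```

View pics/g2.png

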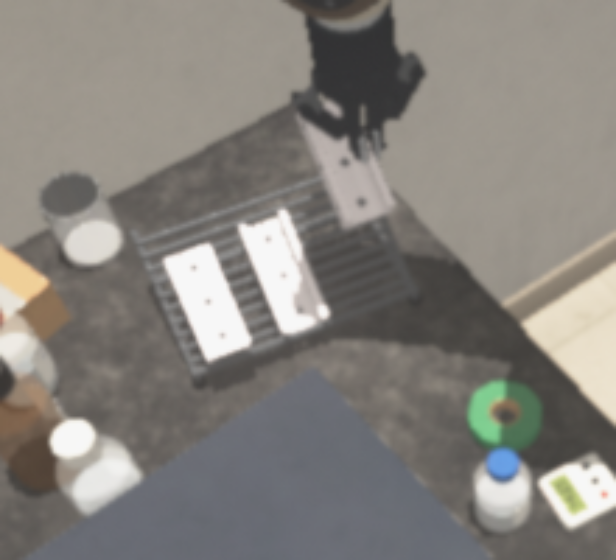

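The near wide channel is held cleanly and the others are undisturbed. Now I'll carry it to the case.

servo_tool(plan=[{"dx": 0.035,"dy": 0.016,"dz": -0.012,"twist": -7.1,"claw": 255},{"dx": 0.07,"dy": 0.033,"dz": -0.024,"twist": -14.2,"claw": 255},{"dx": 0.105,"dy": 0.049,"dz": -0.036,"twist": -21.4,"claw": 255},{"dx": 0.156,"dy": 0.049,"dz": -0.036,"twist": -28.9,"claw": 255},{"dx": 0.207,"dy": 0.049,"dz": -0.036,"twist": -36.4,"claw": 255}])

```text
time_s: 4.88
tool_pos: [0.4798, -0.0983, 0.4057]
tcp_rot: [-1.682, -2.653, -0.0]
wrist_force: [2.1, 0.4, -3.9]
opening: 0.075
grasp_force: 69.0
```

servo_tool(plan=[{"dx": 0.041,"dy": 0.03,"dz": 0.0,"twist": -7.5,"claw": 255},{"dx": 0.082,"dy": 0.06,"dz": 0.0,"twist": -15.0,"claw": 255},{"dx": 0.137,"dy": 0.072,"dz": 0.01,"twist": -24.7,"claw": 255},{"dx": 0.192,"dy": 0.084,"dz": 0.02,"twist": -34.5,"claw": 255},{"dx": 0.247,"dy": 0.096,"dz": 0.03,"twist": -44.2,"claw": 255}])

```text
time_s: 5.5
tool_pos: [0.4615, 0.1662, 0.3754]
tcp_rot: [0.558, 3.092, 0.0]
wrist_force: [1.2, -0.3, -2.9]
opening: 0.069
grasp_force: 69.0
```

servo_tool(plan=[{"dx": 0.031,"dy": 0.047,"dz": 0.01,"twist": -9.8,"claw": 255},{"dx": 0.052,"dy": 0.059,"dz": 0.06,"twist": -9.8,"claw": 255},{"dx": 0.072,"dy": 0.07,"dz": 0.11,"twist": -9.8,"claw": 255},{"dx": 0.072,"dy": 0.07,"dz": 0.11,"twist": -9.8,"claw": 255}])

```text
time_s: 6.0
tool_pos: [0.4185, 0.2561, 0.2631]
tcp_rot: [-0.296, -3.122, 0.005]
wrist_force: [0.3, 0.3, -2.8]
opening: 0.069
grasp_force: 69.3
```

Run:
```python
from plan import *
st()
x,y=case(-.02,-.0505); x2,y2=case(-.003,-.0505)
print(x,y,x2,y2)
for n in ("scene","top"):
  p,d=cams.grab_frame(n); P=cloud(n,d).reshape(-1,3); c=p.reshape(-1,3)
  # points in case frame
  q=P[:,:2]-[cx,cy]; X=q@[np.cos(cyaw),np.sin(cyaw)]; Y=q@[-np.sin(cyaw),np.cos(cyaw)]
  m=(abs(X)<.1)&(Y<.0)&(Y>-.045)&(P[:,2]>.03)&(P[:,2]<.16)&(c.min(1)>140)
  print(n,m.sum())
  if m.sum()>50:
    for a in np.arange(-.09,.09,.02):
        k=m&(X>=a)&(X<a+.02); 
        if k.sum()>3: print(round(a+.01,3),k.sum(),"z",np.percentile(P[k,2],[10,50,90]).round(3),"Y",np.percentile(Y[k],[2,50,98]).round(3))
go([(x,y,.052,79,.03),(x,y,.045,79),],255)
```

```text
t 6.0 tip [0.4185 0.2561 0.0901] phi 79.2 F [ 0.3  0.3 -2.8] open 0.069 g 69.3302071094513
0.4202316020645312 0.2556440071434239 0.4369192641831415 0.2524002542220226
scene 455
-0.06 9 z [0.057 0.071 0.084] Y [-0.005 -0.005 -0.004]
-0.04 36 z [0.066 0.07  0.097] Y [-0.038 -0.02  -0.004]
-0.02 89 z [0.072 0.079 0.106] Y [-0.044 -0.023 -0.004]
0.0 101 z [0.085 0.091 0.118] Y [-0.044 -0.024 -0.004]
0.02 105 z [0.095 0.101 0.13 ] Y [-0.044 -0.022 -0.004]
0.04 112 z [0.105 0.108 0.119] Y [-0.044 -0.022 -0.004]
top 0
[{"dx": 0.0, "dy": 0.0, "dz": 0.021, "twist": 0.0, "claw": 255}, {"dx": 0.0, "dy": 0.0, "dz": 0.041, "twist": 0.1, "claw": 255}, {"dx": 0.0, "dy": 0.0, "dz": 0.048, "twist": 0.1, "claw": 255}]
```

servo_tool(plan=[{"dx": -0.002,"dy": 0,"dz": 0.02,"twist": 0,"claw": 255},{"dx": -0.002,"dy": 0,"dz": 0.036,"twist": 0,"claw": 255},{"dx": -0.003,"dy": 0,"dz": 0.043,"twist": 0,"claw": 255},{"dx": -0.006,"dy": 0,"dz": 0.047,"twist": 0,"claw": 255}], grip_force=30)

```text
time_s: 6.6
tool_pos: [0.427, 0.254, 0.2205]
tcp_rot: [0.3, 3.124, 0.002]
wrist_force: [3.1, -7.3, 16.6]
opening: 0.069
grasp_force: 72.4
```

servo_tool(plan=[{"dx": -0.004,"dy": 0,"dz": 0.006,"twist": 0,"claw": 255},{"dx": -0.007,"dy": 0,"dz": 0.011,"twist": 0,"claw": 255},{"dx": -0.01,"dy": 0,"dz": 0.016,"twist": 0,"claw": 255},{"dx": -0.012,"dy": 0,"dz": 0.02,"twist": 0,"claw": 255},{"dx": -0.012,"dy": 0,"dz": 0.02,"twist": 0,"claw": 255}])

```text
time_s: 7.22
tool_pos: [0.4401, 0.2522, 0.2013]
tcp_rot: [0.301, 3.119, 0.007]
wrist_force: [8.3, -0.8, 10.2]
opening: 0.068
grasp_force: 75.4
```

```bash
cat > chk.py <<'E'
from plan import *
import sys
def chk(y0,y1,z0,z1,n="scene",thr=140):
  p,d=cams.grab_frame(n); P=cloud(n,d).reshape(-1,3); c=p.reshape(-1,3)
  q=P[:,:2]-[cx,cy]; X=q@[np.cos(cyaw),np.sin(cyaw)]; Y=q@[-np.sin(cyaw),np.cos(cyaw)]
  m=(abs(X)<.1)&(Y<y1)&(Y>y0)&(P[:,2]>z0)&(P[:,2]<z1)&(c.min(1)>thr)
  for a in np.arange(-.1,.1,.02):
    k=m&(X>=a)&(X<a+.02)
    if k.sum()>3: print(round(a+.01,3),k.sum(),"z",np.percentile(P[k,2],[10,50,90]).round(3),"Y",np.percentile(Y[k],[2,98]).round(3),"X",X[k].min().round(3),X[k].max().round(3))
E
python3 -c "
from chk import *
st(); chk(-.07,.02,.005,.08)"
```

```text
t 7.22 tip [0.4401 0.2522 0.0283] phi 79.0 F [ 8.3 -0.8 10.2] open 0.068 g 75.3635323047638
-0.07 42 z [0.015 0.018 0.022] Y [-0.024  0.019] X -0.073 -0.06
-0.05 54 z [0.011 0.02  0.042] Y [-0.035 -0.002] X -0.059 -0.04
-0.01 20 z [0.017 0.021 0.045] Y [-0.031 -0.002] X -0.01 -0.0
0.01 126 z [0.019 0.022 0.047] Y [-0.055 -0.003] X 0.0 0.02
0.03 159 z [0.02  0.025 0.049] Y [-0.052 -0.003] X 0.02 0.04
0.05 170 z [0.023 0.028 0.051] Y [-0.053 -0.003] X 0.04 0.06
0.07 131 z [0.019 0.023 0.025] Y [-0.051  0.019] X 0.06 0.08
0.09 173 z [0.018 0.02  0.023] Y [-0.059  0.018] X 0.08 0.095
```

servo_tool(plan=[{"dx": 0,"dy": 0,"dz": 0.003,"twist": 0,"claw": 255},{"dx": 0,"dy": 0,"dz": 0.006,"twist": 0,"claw": 255},{"dx": 0,"dy": 0,"dz": 0.006,"twist": 0,"claw": 255}], grip_force=30)

```text
time_s: 7.65
tool_pos: [0.44, 0.2524, 0.1953]
tcp_rot: [0.301, 3.119, 0.007]
wrist_force: [7.0, 0.1, 9.2]
opening: 0.071
grasp_force: 76.2
```

```bash
python3 -c "
from chk import *
st(); chk(-.07,.02,.005,.08)"
```

```text
t 7.65 tip [0.44   0.2524 0.0223] phi 79.0 F [7.  0.1 9.2] open 0.071 g 76.16552352905273
-0.07 36 z [0.012 0.019 0.021] Y [-0.023  0.019] X -0.072 -0.06
-0.05 72 z [0.011 0.014 0.039] Y [-0.037 -0.002] X -0.06 -0.041
-0.01 16 z [0.012 0.015 0.04 ] Y [-0.022 -0.003] X -0.008 -0.001
0.01 129 z [0.012 0.015 0.039] Y [-0.052 -0.002] X 0.0 0.02
0.03 159 z [0.012 0.016 0.041] Y [-0.053 -0.002] X 0.02 0.04
0.05 171 z [0.012 0.017 0.04 ] Y [-0.053 -0.003] X 0.04 0.06
0.07 118 z [0.018 0.021 0.025] Y [-0.051  0.019] X 0.068 0.08
0.09 168 z [0.017 0.02  0.023] Y [-0.059  0.018] X 0.08 0.095
```

servo_tool(plan=[{"dx": 0,"dy": 0,"dz": 0,"twist": 0,"claw": 177},{"dx": 0,"dy": 0,"dz": 0,"twist": 0,"claw": 177},{"dx": 0,"dy": 0,"dz": -0.02,"twist": 0,"claw": 177},{"dx": 0,"dy": 0,"dz": -0.08,"twist": 0,"claw": 177},{"dx": 0,"dy": 0,"dz": -0.14,"twist": 0,"claw": 177}])

```text
time_s: 8.32
tool_pos: [0.4374, 0.252, 0.3343]
tcp_rot: [-0.3, -3.126, 0.001]
wrist_force: [0.3, 0.3, -0.1]
opening: 0.304
grasp_force: 0.0
```

```bash
python3 -c "
from chk import *
st(); chk(-.07,.02,.005,.08)
go([(.50,.0,.22,40),(.5205,-.3198,.16,-11.4),(.5205,-.3198,.065,-11.4)],177)"
```

```text
t 8.32 tip [0.4374 0.252  0.1613] phi 79.0 F [ 0.3  0.3 -0.1] open 0.304 g 0.0
-0.07 56 z [0.011 0.02  0.022] Y [-0.041  0.019] X -0.073 -0.06
-0.05 141 z [0.011 0.014 0.039] Y [-0.052 -0.002] X -0.06 -0.04
-0.03 160 z [0.011 0.015 0.039] Y [-0.053 -0.002] X -0.04 -0.02
-0.01 153 z [0.012 0.016 0.039] Y [-0.053 -0.002] X -0.02 -0.0
0.01 155 z [0.011 0.015 0.039] Y [-0.053 -0.003] X 0.0 0.02
0.03 159 z [0.011 0.015 0.04 ] Y [-0.053 -0.003] X 0.02 0.04
0.05 152 z [0.011 0.015 0.039] Y [-0.053 -0.003] X 0.04 0.059
0.07 85 z [0.018 0.022 0.025] Y [-0.034  0.019] X 0.069 0.08
0.09 154 z [0.017 0.02  0.023] Y [-0.054  0.018] X 0.08 0.095
[{"dx": -0.022, "dy": -0.047, "dz": -0.01, "twist": 7.8, "claw": 177}, {"dx": -0.044, "dy": -0.094, "dz": -0.021, "twist": 15.6, "claw": 177}, {"dx": -0.065, "dy": -0.142, "dz": -0.031, "twist": 23.4, "claw": 177}, {"dx": -0.087, "dy": -0.189, "dz": -0.041, "twist": 31.2, "claw": 177}, {"dx": -0.109, "dy": -0.236, "dz": -0.052, "twist": 39.0, "claw": 177}]
[{"dx": -0.043, "dy": -0.032, "dz": 0.01, "twist": 8.6, "claw": 177}, {"dx": -0.086, "dy": -0.064, "dz": 0.02, "twist": 17.2, "claw": 177}, {"dx": -0.129, "dy": -0.095, "dz": 0.03, "twist": 25.7, "claw": 177}, {"dx": -0.172, "dy": -0.127, "dz": 0.04, "twist": 34.3, "claw": 177}, {"dx": -0.215, "dy": -0.159, "dz": 0.05, "twist": 42.9, "claw": 177}]
[{"dx": -0.053, "dy": 0.006, "dz": 0.01, "twist": 8.5, "claw": 177}, {"dx": -0.053, "dy": 0.006, "dz": 0.058, "twist": 8.5, "claw": 177}, {"dx": -0.053, "dy": 0.006, "dz": 0.105, "twist": 8.5, "claw": 177}]
```

servo_tool(plan=[{"dx": -0.022,"dy": -0.047,"dz": -0.01,"twist": 7.8,"claw": 177},{"dx": -0.044,"dy": -0.094,"dz": -0.021,"twist": 15.6,"claw": 177},{"dx": -0.065,"dy": -0.142,"dz": -0.031,"twist": 23.4,"claw": 177},{"dx": -0.087,"dy": -0.189,"dz": -0.041,"twist": 31.2,"claw": 177},{"dx": -0.109,"dy": -0.236,"dz": -0.052,"twist": 39.0,"claw": 177}], grip_force=60)

```text
time_s: 9.0
tool_pos: [0.4997, -0.0021, 0.3853]
tcp_rot: [1.333, 2.844, 0.0]
wrist_force: [0.6, 0.1, 0.4]
opening: 0.313
grasp_force: 0.0
```

servo_tool(plan=[{"dx": -0.043,"dy": -0.032,"dz": 0.01,"twist": 8.6,"claw": 177},{"dx": -0.086,"dy": -0.064,"dz": 0.02,"twist": 17.2,"claw": 177},{"dx": -0.129,"dy": -0.095,"dz": 0.03,"twist": 25.7,"claw": 177},{"dx": -0.172,"dy": -0.127,"dz": 0.04,"twist": 34.3,"claw": 177},{"dx": -0.215,"dy": -0.159,"dz": 0.05,"twist": 42.9,"claw": 177}])

```text
time_s: 9.62
tool_pos: [0.5159, -0.269, 0.3345]
tcp_rot: [-2.282, -2.159, -0.0]
wrist_force: [0.5, 0.1, -0.0]
opening: 0.308
grasp_force: 0.0
```

servo_tool(plan=[{"dx": -0.053,"dy": 0.006,"dz": 0.01,"twist": 8.5,"claw": 177},{"dx": -0.053,"dy": 0.006,"dz": 0.01,"twist": 8.5,"claw": 177}])

```text
time_s: 9.88
tool_pos: [0.519, -0.3235, 0.3236]
tcp_rot: [-2.435, -1.984, 0.001]
wrist_force: [-0.4, -0.3, -0.5]
opening: 0.31
grasp_force: 0.0
```

```bash
python3 -c "
from chk import *
st(); 
go([(.5205,-.3198,.065,-11.4,.035)],177)"
```

```text
t 9.88 tip [ 0.519  -0.3235  0.1506] phi -11.7 F [-0.4 -0.3 -0.5] open 0.31 g 0.0
[{"dx": 0.001, "dy": 0.0, "dz": 0.029, "twist": -0.1, "claw": 177}, {"dx": 0.003, "dy": 0.0, "dz": 0.057, "twist": -0.2, "claw": 177}, {"dx": 0.004, "dy": 0.001, "dz": 0.086, "twist": -0.3, "claw": 177}]
```

servo_tool(plan=[{"dx": 0.002,"dy": 0,"dz": 0.03,"twist": 0,"claw": 177},{"dx": 0.003,"dy": 0,"dz": 0.06,"twist": 0,"claw": 177},{"dx": 0.003,"dy": 0.001,"dz": 0.086,"twist": 0,"claw": 177},{"dx": 0.003,"dy": 0.001,"dz": 0.086,"twist": 0,"claw": 177},{"dx": 0.003,"dy": 0.001,"dz": 0.086,"twist": 0,"claw": 255}])

```text
time_s: 10.5
tool_pos: [0.5213, -0.3174, 0.2398]
tcp_rot: [2.429, 1.991, 0.0]
wrist_force: [-3.5, 1.2, 0.4]
opening: 0.105
grasp_force: 3.0
```

servo_tool(plan=[{"dx": 0,"dy": 0,"dz": 0,"twist": 0,"claw": 255},{"dx": 0,"dy": 0,"dz": 0,"twist": 0,"claw": 255},{"dx": 0,"dy": 0,"dz": -0.03,"twist": 0,"claw": 255},{"dx": 0,"dy": 0,"dz": -0.08,"twist": 0,"claw": 255},{"dx": 0,"dy": 0,"dz": -0.14,"twist": 0,"claw": 255}])

```text
time_s: 11.12
tool_pos: [0.5208, -0.3176, 0.3796]
tcp_rot: [-2.429, -1.989, 0.001]
wrist_force: [0.8, -0.1, -3.5]
opening: 0.075
grasp_force: 59.8
```

```bash
python3 -c "
from chk import *
st(); 
x,y=case(-.018,.0505)
go([(.48,-.2,.24,15),(.50,.0,.24,42),(x,y-.02,.19,79),(x,y,.10,79)],255)"
```

```text
t 11.12 tip [ 0.5208 -0.3176  0.2066] phi -11.4 F [ 0.8 -0.1 -3.5] open 0.075 g 59.822423458099365
[{"dx": 0.036, "dy": -0.021, "dz": -0.011, "twist": -8.8, "claw": 255}, {"dx": 0.072, "dy": -0.042, "dz": -0.022, "twist": -17.6, "claw": 255}, {"dx": 0.107, "dy": -0.063, "dz": -0.033, "twist": -26.4, "claw": 255}, {"dx": 0.157, "dy": -0.068, "dz": -0.033, "twist": -33.1, "claw": 255}, {"dx": 0.207, "dy": -0.073, "dz": -0.033, "twist": -39.9, "claw": 255}]
[{"dx": 0.042, "dy": 0.028, "dz": -0.0, "twist": -6.7, "claw": 255}, {"dx": 0.083, "dy": 0.057, "dz": -0.0, "twist": -13.5, "claw": 255}, {"dx": 0.137, "dy": 0.075, "dz": 0.008, "twist": -19.6, "claw": 255}, {"dx": 0.191, "dy": 0.093, "dz": 0.016, "twist": -25.8, "claw": 255}, {"dx": 0.244, "dy": 0.111, "dz": 0.025, "twist": -32.0, "claw": 255}]
[{"dx": 0.036, "dy": 0.044, "dz": 0.008, "twist": -6.1, "claw": 255}, {"dx": 0.072, "dy": 0.087, "dz": 0.016, "twist": -12.3, "claw": 255}, {"dx": 0.108, "dy": 0.131, "dz": 0.025, "twist": -18.5, "claw": 255}, {"dx": 0.113, "dy": 0.14, "dz": 0.07, "twist": -18.5, "claw": 255}, {"dx": 0.118, "dy": 0.149, "dz": 0.115, "twist": -18.5, "claw": 255}]
```

servo_tool(plan=[{"dx": 0.036,"dy": -0.021,"dz": -0.011,"twist": -8.8,"claw": 255},{"dx": 0.072,"dy": -0.042,"dz": -0.022,"twist": -17.6,"claw": 255},{"dx": 0.107,"dy": -0.063,"dz": -0.033,"twist": -26.4,"claw": 255},{"dx": 0.157,"dy": -0.068,"dz": -0.033,"twist": -33.1,"claw": 255},{"dx": 0.207,"dy": -0.073,"dz": -0.033,"twist": -39.9,"claw": 255}])

```text
time_s: 11.75
tool_pos: [0.4898, -0.099, 0.4122]
tcp_rot: [1.601, 2.702, 0.0]
wrist_force: [1.3, -0.6, -3.0]
opening: 0.075
grasp_force: 59.9
```

servo_tool(plan=[{"dx": 0.042,"dy": 0.028,"dz": 0,"twist": -6.7,"claw": 255},{"dx": 0.083,"dy": 0.057,"dz": 0,"twist": -13.5,"claw": 255},{"dx": 0.137,"dy": 0.075,"dz": 0.008,"twist": -19.6,"claw": 255},{"dx": 0.191,"dy": 0.093,"dz": 0.016,"twist": -25.8,"claw": 255},{"dx": 0.244,"dy": 0.111,"dz": 0.025,"twist": -32.0,"claw": 255}])

```text
time_s: 12.38
tool_pos: [0.4706, 0.1687, 0.3868]
tcp_rot: [0.793, 3.039, 0.001]
wrist_force: [1.4, 0.0, -3.4]
opening: 0.072
grasp_force: 59.9
```

servo_tool(plan=[{"dx": 0.036,"dy": 0.044,"dz": 0.008,"twist": -6.1,"claw": 255},{"dx": 0.072,"dy": 0.087,"dz": 0.016,"twist": -12.3,"claw": 255},{"dx": 0.108,"dy": 0.131,"dz": 0.025,"twist": -18.5,"claw": 255},{"dx": 0.113,"dy": 0.14,"dz": 0.07,"twist": -18.5,"claw": 255},{"dx": 0.118,"dy": 0.149,"dz": 0.1,"twist": -18.5,"claw": 255}])

```text
time_s: 13.0
tool_pos: [0.4412, 0.3556, 0.2853]
tcp_rot: [-0.298, -3.127, 0.001]
wrist_force: [1.2, -0.1, -3.8]
opening: 0.071
grasp_force: 59.9
```

```bash
python3 -c "
from chk import *
st(); chk(-.01,.07,.03,.16)
x,y=case(-.02,.0505)
go([(x,y,.0475,79,.02)],255)"
```

```text
t 13.0 tip [0.4412 0.3556 0.1123] phi 79.1 F [ 1.2 -0.1 -3.8] open 0.071 g 59.875972867012024
-0.03 28 z [0.088 0.093 0.096] Y [0.01  0.026] X -0.034 -0.02
-0.01 132 z [0.098 0.105 0.132] Y [0.004 0.053] X -0.02 -0.0
0.01 176 z [0.109 0.117 0.144] Y [0.004 0.054] X 0.0 0.02
0.03 200 z [0.118 0.128 0.153] Y [-0.008  0.054] X 0.02 0.04
0.05 155 z [0.039 0.132 0.141] Y [-0.009  0.053] X 0.04 0.059
[{"dx": 0.0, "dy": -0.0, "dz": 0.015, "twist": 0.0, "claw": 255}, {"dx": 0.001, "dy": -0.001, "dz": 0.031, "twist": 0.0, "claw": 255}, {"dx": 0.001, "dy": -0.001, "dz": 0.046, "twist": 0.1, "claw": 255}, {"dx": 0.001, "dy": -0.001, "dz": 0.062, "twist": 0.1, "claw": 255}]
```

servo_tool(plan=[{"dx": 0.001,"dy": -0.001,"dz": 0.03,"twist": 0,"claw": 255},{"dx": 0.003,"dy": -0.001,"dz": 0.052,"twist": 0,"claw": 255},{"dx": 0.003,"dy": -0.001,"dz": 0.063,"twist": 0,"claw": 255},{"dx": 0,"dy": -0.001,"dz": 0.068,"twist": 0,"claw": 255}])

```text
time_s: 13.55
tool_pos: [0.4422, 0.3539, 0.2197]
tcp_rot: [0.3, 3.126, 0.002]
wrist_force: [3.0, -2.2, 11.9]
opening: 0.076
grasp_force: 62.2
```

servo_tool(plan=[{"dx": -0.004,"dy": 0,"dz": 0.006,"twist": 0,"claw": 255},{"dx": -0.007,"dy": 0,"dz": 0.011,"twist": 0,"claw": 255},{"dx": -0.01,"dy": 0,"dz": 0.016,"twist": 0,"claw": 255},{"dx": -0.013,"dy": 0,"dz": 0.0215,"twist": 0,"claw": 255},{"dx": -0.013,"dy": 0,"dz": 0.0215,"twist": 0,"claw": 255}])

```text
time_s: 14.18
tool_pos: [0.4566, 0.3515, 0.1998]
tcp_rot: [0.3, 3.121, 0.006]
wrist_force: [8.0, -2.5, 9.7]
opening: 0.072
grasp_force: 65.6
```

```bash
python3 -c "
from chk import *
st(); chk(-.001,.07,.008,.08)"
```

```text
t 14.18 tip [0.4566 0.3515 0.0268] phi 79.0 F [ 8.  -2.5  9.7] open 0.072 g 65.60222268104553
-0.01 18 z [0.014 0.018 0.021] Y [0.009 0.023] X -0.007 -0.0
0.01 144 z [0.016 0.02  0.045] Y [0.003 0.053] X 0.0 0.02
0.03 172 z [0.018 0.021 0.046] Y [0.004 0.053] X 0.02 0.04
0.05 172 z [0.019 0.023 0.047] Y [0.003 0.053] X 0.04 0.06
0.07 53 z [0.017 0.022 0.032] Y [0.001 0.066] X 0.06 0.08
0.09 50 z [0.018 0.02  0.023] Y [-0.001  0.055] X 0.08 0.092
```

servo_tool(plan=[{"dx": 0,"dy": 0,"dz": 0.003,"twist": 0,"claw": 255},{"dx": 0.002,"dy": 0,"dz": 0.0055,"twist": 0,"claw": 255},{"dx": 0.002,"dy": 0,"dz": 0.0055,"twist": 0,"claw": 255},{"dx": 0.002,"dy": 0,"dz": 0.0055,"twist": 0,"claw": 177},{"dx": 0.002,"dy": 0,"dz": 0.0055,"twist": 0,"claw": 177}])

```text
time_s: 14.85
tool_pos: [0.4528, 0.3517, 0.1925]
tcp_rot: [0.3, 3.126, 0.001]
wrist_force: [-1.1, 1.0, 0.5]
opening: 0.305
grasp_force: 0.0
```

servo_tool(plan=[{"dx": 0,"dy": 0,"dz": -0.02,"twist": 0,"claw": 177},{"dx": 0,"dy": 0,"dz": -0.08,"twist": 0,"claw": 100},{"dx": 0,"dy": 0,"dz": -0.14,"twist": 0,"claw": 60}])

```text
time_s: 15.22
tool_pos: [0.4524, 0.3517, 0.3332]
tcp_rot: [-0.3, -3.126, 0.001]
wrist_force: [0.2, -0.2, 0.2]
opening: 0.719
grasp_force: 0.0
```

```bash
python3 -c "
from chk import *
st(); chk(-.001,.07,.008,.08); chk(-.06,.001,.008,.08)
x,y=.5851,-.3221
go([(.50,.0,.22,40),(x,y,.17,-11.6)],60)"
```

```text
t 15.22 tip [0.4524 0.3517 0.1602] phi 79.0 F [ 0.2 -0.2  0.2] open 0.719 g 0.0
-0.07 22 z [0.013 0.019 0.022] Y [0.016 0.052] X -0.072 -0.06
-0.05 171 z [0.011 0.015 0.039] Y [0.003 0.064] X -0.06 -0.04
-0.03 172 z [0.011 0.015 0.04 ] Y [0.003 0.053] X -0.04 -0.02
-0.01 154 z [0.011 0.014 0.04 ] Y [0.003 0.053] X -0.02 -0.0
0.01 166 z [0.011 0.014 0.04 ] Y [0.004 0.053] X 0.0 0.02
0.03 168 z [0.012 0.015 0.04 ] Y [0.003 0.054] X 0.02 0.04
0.05 164 z [0.011 0.015 0.039] Y [0.004 0.053] X 0.04 0.058
0.09 14 z [0.017 0.019 0.024] Y [0.03  0.056] X 0.081 0.092
-0.05 117 z [0.011 0.014 0.039] Y [-0.052 -0.002] X -0.06 -0.04
-0.03 169 z [0.011 0.016 0.04 ] Y [-0.053 -0.002] X -0.04 -0.02
-0.01 157 z [0.011 0.014 0.04 ] Y [-0.052 -0.002] X -0.019 -0.0
0.01 160 z [0.011 0.015 0.039] Y [-0.053 -0.002] X 0.0 0.019
0.03 174 z [0.011 0.016 0.039] Y [-0.054 -0.003] X 0.02 0.04
0.05 178 z [0.011 0.015 0.039] Y [-0.056 -0.003] X 0.04 0.059
0.07 64 z [0.02  0.022 0.025] Y [-0.059 -0.017] X 0.068 0.08
0.09 117 z [0.017 0.02  0.022] Y [-0.059 -0.007] X 0.08 0.095
[{"dx": -0.016, "dy": -0.048, "dz": -
[... 174 characters left out ...]
, {"dx": -0.065, "dy": -0.192, "dz": -0.032, "twist": 22.3, "claw": 60}, {"dx": -0.081, "dy": -0.241, "dz": -0.039, "twist": 27.9, "claw": 60}]
[{"dx": -0.036, "dy": -0.035, "dz": -0.008, "twist": 5.6, "claw": 60}, {"dx": -0.073, "dy": -0.07, "dz": -0.016, "twist": 11.2, "claw": 60}, {"dx": -0.118, "dy": -0.103, "dz": -0.008, "twist": 19.8, "claw": 60}, {"dx": -0.163, "dy": -0.135, "dz": 0.0, "twist": 28.4, "claw": 60}, {"dx": -0.207, "dy": -0.168, "dz": 0.009, "twist": 37.0, "claw": 60}]
[{"dx": -0.056, "dy": 0.001, "dz": 0.008, "twist": 8.6, "claw": 60}, {"dx": -0.112, "dy": 0.001, "dz": 0.016, "twist": 17.2, "claw": 60}, {"dx": -0.167, "dy": 0.002, "dz": 0.025, "twist": 25.8, "claw": 60}]
```

servo_tool(plan=[{"dx": -0.016,"dy": -0.048,"dz": -0.008,"twist": 5.6,"claw": 60},{"dx": -0.032,"dy": -0.096,"dz": -0.016,"twist": 11.2,"claw": 60},{"dx": -0.048,"dy": -0.144,"dz": -0.024,"twist": 16.7,"claw": 60},{"dx": -0.065,"dy": -0.192,"dz": -0.032,"twist": 22.3,"claw": 60},{"dx": -0.081,"dy": -0.241,"dz": -0.039,"twist": 27.9,"claw": 60}])

```text
time_s: 15.95
tool_pos: [0.4861, 0.0982, 0.3707]
tcp_rot: [-1.049, -2.961, 0.0]
wrist_force: [-0.1, 0.6, -0.1]
opening: 0.764
grasp_force: 0.0
```

servo_tool(plan=[{"dx": -0.036,"dy": -0.035,"dz": -0.008,"twist": 5.6,"claw": 60},{"dx": -0.073,"dy": -0.07,"dz": -0.016,"twist": 11.2,"claw": 60},{"dx": -0.118,"dy": -0.103,"dz": -0.008,"twist": 19.8,"claw": 60},{"dx": -0.163,"dy": -0.135,"dz": 0,"twist": 28.4,"claw": 60},{"dx": -0.207,"dy": -0.168,"dz": 0.009,"twist": 37.0,"claw": 60}])

```text
time_s: 16.58
tool_pos: [0.5421, -0.1627, 0.3612]
tcp_rot: [-1.937, -2.473, -0.0]
wrist_force: [0.7, 0.3, 0.5]
opening: 0.766
grasp_force: 0.0
```

servo_tool(plan=[{"dx": -0.056,"dy": 0.001,"dz": 0.008,"twist": 8.6,"claw": 60},{"dx": -0.112,"dy": 0.001,"dz": 0.016,"twist": 17.2,"claw": 60},{"dx": -0.167,"dy": 0.002,"dz": 0.025,"twist": 25.8,"claw": 60},{"dx": -0.167,"dy": 0.002,"dz": 0.025,"twist": 25.8,"claw": 60}])

```text
time_s: 17.08
tool_pos: [0.5845, -0.3256, 0.3346]
tcp_rot: [-2.439, -1.977, 0.001]
wrist_force: [-0.5, 0.9, -0.0]
opening: 0.765
grasp_force: 0.0
```

```bash
python3 -c "
from chk import *
st(); 
go([(.5851,-.3221,.071,-11.6,.035)],60)"
```

```text
t 17.07 tip [ 0.5845 -0.3256  0.1616] phi -11.9 F [-0.5  0.9 -0. ] open 0.765 g 0.0
[{"dx": 0.001, "dy": -0.0, "dz": 0.03, "twist": -0.1, "claw": 60}, {"dx": 0.002, "dy": -0.0, "dz": 0.06, "twist": -0.2, "claw": 60}, {"dx": 0.004, "dy": -0.0, "dz": 0.091, "twist": -0.3, "claw": 60}]
```

servo_tool(plan=[{"dx": 0.002,"dy": 0,"dz": 0.03,"twist": 0,"claw": 60},{"dx": 0.003,"dy": 0,"dz": 0.06,"twist": 0,"claw": 60},{"dx": 0.003,"dy": 0,"dz": 0.091,"twist": 0,"claw": 60},{"dx": 0.003,"dy": 0,"dz": 0.091,"twist": 0,"claw": 60},{"dx": 0.003,"dy": 0,"dz": 0.091,"twist": 0,"claw": 255}])

```text
time_s: 17.7
tool_pos: [0.5855, -0.3192, 0.2468]
tcp_rot: [2.434, 1.985, 0.001]
wrist_force: [0.2, -1.0, 0.4]
opening: 0.571
grasp_force: 0.0
```

servo_tool(plan=[{"dx": 0,"dy": 0,"dz": 0,"twist": 0,"claw": 255},{"dx": 0,"dy": 0,"dz": 0,"twist": 0,"claw": 255},{"dx": 0,"dy": 0,"dz": -0.03,"twist": 0,"claw": 255},{"dx": 0,"dy": 0,"dz": -0.08,"twist": 0,"claw": 255},{"dx": 0,"dy": 0,"dz": -0.14,"twist": 0,"claw": 255}])

```text
time_s: 18.32
tool_pos: [0.5849, -0.3194, 0.3865]
tcp_rot: [-2.434, -1.983, 0.001]
wrist_force: [0.9, -1.0, -3.6]
opening: 0.54
grasp_force: 63.2
```

```bash
python3 -c "
from chk import *
st(); 
s,_=cams.grab_frame('scene'); cv2.imwrite('pics/g3.png',cv2.resize(s[20:220,80:300],None,fx=2.8,fy=2.8))
x,y=case(-.027,.0)
go([(.53,-.2,.265,10),(.50,.0,.265,40),(x,y-.03,.22,79),(x,y,.13,79)],255)"
```

```text
t 18.32 tip [ 0.5849 -0.3194  0.2135] phi -11.7 F [ 0.9 -1.  -3.6] open 0.54 g 63.175906240940094
[{"dx": 0.035, "dy": -0.026, "dz": -0.014, "twist": -7.2, "claw": 255}, {"dx": 0.071, "dy": -0.052, "dz": -0.028, "twist": -14.4, "claw": 255}, {"dx": 0.106, "dy": -0.078, "dz": -0.042, "twist": -21.7, "claw": 255}, {"dx": 0.153, "dy": -0.096, "dz": -0.042, "twist": -29.2, "claw": 255}, {"dx": 0.201, "dy": -0.113, "dz": -0.042, "twist": -36.7, "claw": 255}]
[{"dx": 0.049, "dy": 0.014, "dz": -0.0, "twist": -7.5, "claw": 255}, {"dx": 0.097, "dy": 0.028, "dz": -0.0, "twist": -15.0, "claw": 255}, {"dx": 0.144, "dy": 0.036, "dz": 0.007, "twist": -21.5, "claw": 255}, {"dx": 0.191, "dy": 0.044, "dz": 0.015, "twist": -28.0, "claw": 255}, {"dx": 0.239, "dy": 0.052, "dz": 0.022, "twist": -34.5, "claw": 255}]
[{"dx": 0.034, "dy": 0.033, "dz": 0.008, "twist": -6.5, "claw": 255}, {"dx": 0.068, "dy": 0.066, "dz": 0.015, "twist": -13.0, "claw": 255}, {"dx": 0.103, "dy": 0.099, "dz": 0.023, "twist": -19.5, "claw": 255}, {"dx": 0.111, "dy": 0.112, "dz": 0.068, "twist": -19.5, "claw": 255}, {"dx": 0.118, "dy": 0.125, "dz": 0.113, "twist": -19.5, "claw": 255}]
```

View pics/g3.png

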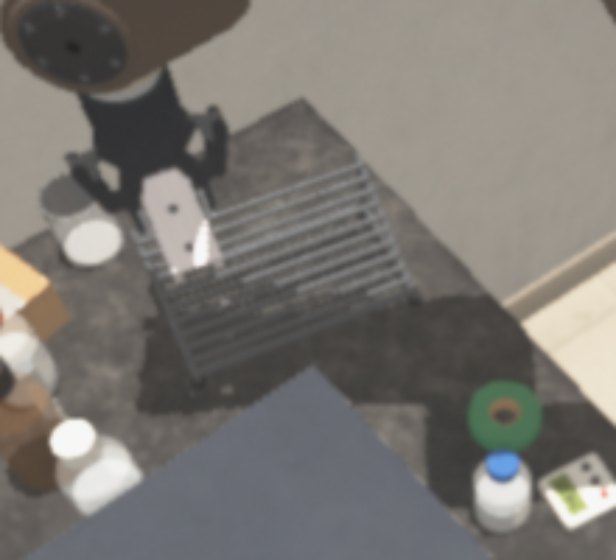

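The deep channel is held level across its 48 mm and the rack is empty. I'll carry it over.

servo_tool(plan=[{"dx": 0.035,"dy": -0.026,"dz": -0.02,"twist": -7.2,"claw": 255},{"dx": 0.071,"dy": -0.052,"dz": -0.04,"twist": -14.4,"claw": 255},{"dx": 0.106,"dy": -0.078,"dz": -0.05,"twist": -21.7,"claw": 255},{"dx": 0.153,"dy": -0.096,"dz": -0.05,"twist": -29.2,"claw": 255},{"dx": 0.201,"dy": -0.113,"dz": -0.05,"twist": -36.7,"claw": 255}])

```text
time_s: 19.0
tool_pos: [0.5143, -0.0984, 0.436]
tcp_rot: [1.682, 2.653, 0.0]
wrist_force: [0.2, 1.0, -3.5]
opening: 0.547
grasp_force: 63.5
```

servo_tool(plan=[{"dx": 0.049,"dy": 0.014,"dz": 0,"twist": -7.5,"claw": 255},{"dx": 0.097,"dy": 0.028,"dz": 0,"twist": -15.0,"claw": 255},{"dx": 0.144,"dy": 0.036,"dz": 0.007,"twist": -21.5,"claw": 255},{"dx": 0.191,"dy": 0.044,"dz": 0.015,"twist": -28.0,"claw": 255},{"dx": 0.239,"dy": 0.052,"dz": 0.022,"twist": -34.5,"claw": 255}])

```text
time_s: 19.62
tool_pos: [0.4603, 0.1401, 0.4136]
tcp_rot: [0.82, 3.032, 0.0]
wrist_force: [1.6, 0.4, -2.6]
opening: 0.538
grasp_force: 63.5
```

servo_tool(plan=[{"dx": 0.034,"dy": 0.033,"dz": 0.008,"twist": -6.5,"claw": 255},{"dx": 0.068,"dy": 0.066,"dz": 0.015,"twist": -13.0,"claw": 255},{"dx": 0.103,"dy": 0.099,"dz": 0.023,"twist": -19.5,"claw": 255},{"dx": 0.111,"dy": 0.112,"dz": 0.068,"twist": -19.5,"claw": 255},{"dx": 0.118,"dy": 0.125,"dz": 0.113,"twist": -19.5,"claw": 255}])

```text
time_s: 20.25
tool_pos: [0.4223, 0.3072, 0.3001]
tcp_rot: [0.298, 3.126, 0.002]
wrist_force: [0.3, 0.7, -3.4]
opening: 0.545
grasp_force: 63.5
```

```bash
python3 -c "
from chk import *
st(); chk(-.06,.06,.045,.2)
x,y=case(-.027,.0); s=robot.sense()['tool_pos']
d=np.array(s[:2])-[cx,cy]; print('hand case', d@[np.cos(cyaw),np.sin(cyaw)], d@[-np.sin(cyaw),np.cos(cyaw)])
"
```

```text
t 20.25 tip [0.4223 0.3072 0.1271] phi 79.1 F [ 0.3  0.7 -3.4] open 0.545 g 63.540555238723755
-0.03 81 z [0.137 0.143 0.147] Y [-0.022  0.023] X -0.039 -0.02
-0.01 170 z [0.13  0.152 0.158] Y [-0.024  0.023] X -0.02 -0.0
0.01 173 z [0.135 0.164 0.17 ] Y [-0.023  0.023] X 0.0 0.02
0.03 177 z [0.136 0.158 0.17 ] Y [-0.023  0.023] X 0.02 0.04
0.05 20 z [0.131 0.134 0.136] Y [-0.023  0.023] X 0.04 0.044
hand case -0.02843629259685213 0.0007444857360873096
```

servo_tool(plan=[{"dx": 0,"dy": 0,"dz": 0.025,"twist": 0,"claw": 255},{"dx": 0,"dy": 0,"dz": 0.045,"twist": 0,"claw": 255},{"dx": 0,"dy": 0,"dz": 0.058,"twist": 0,"claw": 255},{"dx": 0,"dy": 0,"dz": 0.064,"twist": 0,"claw": 255}], grip_force=40)

```text
time_s: 20.8
tool_pos: [0.4232, 0.3062, 0.2369]
tcp_rot: [0.3, 3.127, 0.0]
wrist_force: [5.9, -7.2, 27.6]
opening: 0.542
grasp_force: 67.9
```

servo_tool(plan=[{"dx": -0.005,"dy": 0,"dz": 0.0025,"twist": 0,"claw": 255},{"dx": -0.01,"dy": 0,"dz": 0.005,"twist": 0,"claw": 255},{"dx": -0.014,"dy": 0,"dz": 0.008,"twist": 0,"claw": 255},{"dx": -0.018,"dy": 0,"dz": 0.011,"twist": 0,"claw": 255},{"dx": -0.021,"dy": 0,"dz": 0.014,"twist": 0,"claw": 255}])

```text
time_s: 21.42
tool_pos: [0.4446, 0.3022, 0.2249]
tcp_rot: [0.3, 3.123, 0.003]
wrist_force: [2.7, -6.2, 16.0]
opening: 0.546
grasp_force: 69.8
```

```bash
python3 -c "
from chk import *
st(); chk(-.03,.03,.03,.2)
"
```

```text
t 21.43 tip [0.4446 0.3022 0.0519] phi 79.0 F [ 2.7 -6.2 16. ] open 0.546 g 69.76808935403824
-0.01 19 z [0.068 0.07  0.072] Y [-0.019  0.015] X -0.005 -0.0
0.01 160 z [0.068 0.072 0.075] Y [-0.023  0.023] X 0.0 0.02
0.03 163 z [0.067 0.076 0.079] Y [-0.024  0.023] X 0.02 0.04
0.05 211 z [0.037 0.063 0.08 ] Y [-0.023  0.023] X 0.04 0.059
```

servo_tool(plan=[{"dx": -0.003,"dy": 0,"dz": 0.003,"twist": 0,"claw": 255},{"dx": -0.005,"dy": 0,"dz": 0.006,"twist": 0,"claw": 255},{"dx": -0.005,"dy": 0,"dz": 0.009,"twist": 0,"claw": 255},{"dx": -0.005,"dy": 0,"dz": 0.009,"twist": 0,"claw": 255}])

```text
time_s: 21.98
tool_pos: [0.4506, 0.3016, 0.2166]
tcp_rot: [0.3, 3.119, 0.007]
wrist_force: [9.1, -3.9, 14.5]
opening: 0.546
grasp_force: 71.8
```

```bash
python3 -c "
from chk import *
st(); chk(-.03,.03,.03,.2)
"
```

```text
t 21.98 tip [0.4506 0.3016 0.0436] phi 79.0 F [ 9.1 -3.9 14.5] open 0.546 g 71.77168697118759
-0.05 6 z [0.051 0.059 0.061] Y [0.021 0.023] X -0.051 -0.045
0.01 119 z [0.06  0.062 0.064] Y [-0.022  0.024] X 0.003 0.02
0.03 163 z [0.06  0.063 0.065] Y [-0.022  0.024] X 0.02 0.04
0.05 193 z [0.038 0.062 0.065] Y [-0.022  0.024] X 0.04 0.058
```

servo_tool(plan=[{"dx": 0,"dy": 0,"dz": 0.0015,"twist": 0,"claw": 255},{"dx": 0,"dy": 0,"dz": 0.0015,"twist": 0,"claw": 60},{"dx": 0,"dy": 0,"dz": 0.0015,"twist": 0,"claw": 60},{"dx": 0,"dy": 0,"dz": -0.02,"twist": 0,"claw": 60},{"dx": 0,"dy": 0,"dz": -0.07,"twist": 0,"claw": 60}])

```text
time_s: 22.65
tool_pos: [0.4482, 0.3013, 0.2831]
tcp_rot: [-0.3, -3.124, 0.003]
wrist_force: [0.4, 0.4, 0.1]
opening: 0.761
grasp_force: 0.0
```

servo_tool(plan=[{"dx": 0,"dy": 0,"dz": -0.06,"twist": 0,"claw": 60},{"dx": 0,"dy": 0,"dz": -0.12,"twist": 0,"claw": 160},{"dx": 0,"dy": 0,"dz": -0.14,"twist": 0,"claw": 255}])

```text
time_s: 23.02
tool_pos: [0.448, 0.3014, 0.4276]
tcp_rot: [0.299, 3.123, 0.005]
wrist_force: [-0.2, 0.1, -1.1]
opening: 0.344
grasp_force: 0.0
```

```bash
python3 -c "
from chk import *
st(); chk(-.03,.03,.045,.08)
s,_=cams.grab_frame('scene'); cv2.imwrite('pics/d1.png',cv2.resize(s[225:345,245:385],None,fx=5,fy=5,interpolation=cv2.INTER_CUBIC))
x,y=case(.187,0.001)
go([(x,y,.25,79),(x,y,.163,79)],255)
"
```

```text
t 23.02 tip [0.448  0.3014 0.2546] phi 79.0 F [-0.2  0.1 -1.1] open 0.344 g 0.0
-0.05 98 z [0.058 0.061 0.063] Y [-0.023  0.023] X -0.053 -0.04
-0.03 153 z [0.058 0.06  0.063] Y [-0.023  0.024] X -0.04 -0.02
-0.01 154 z [0.059 0.061 0.063] Y [-0.023  0.024] X -0.02 -0.0
0.01 155 z [0.058 0.06  0.063] Y [-0.022  0.024] X 0.0 0.02
0.03 154 z [0.058 0.061 0.062] Y [-0.022  0.024] X 0.02 0.04
0.05 153 z [0.057 0.061 0.063] Y [-0.022  0.024] X 0.04 0.058
[{"dx": -0.047, "dy": 0.0, "dz": 0.001, "twist": 0.0, "claw": 255}, {"dx": -0.094, "dy": 0.001, "dz": 0.002, "twist": 0.0, "claw": 255}, {"dx": -0.141, "dy": 0.001, "dz": 0.002, "twist": 0.0, "claw": 255}, {"dx": -0.188, "dy": 0.001, "dz": 0.003, "twist": 0.0, "claw": 255}, {"dx": -0.188, "dy": 0.001, "dz": 0.047, "twist": 0.0, "claw": 255}]
[{"dx": -0.0, "dy": 0.0, "dz": 0.043, "twist": 0.0, "claw": 255}]
```

View pics/d1.png

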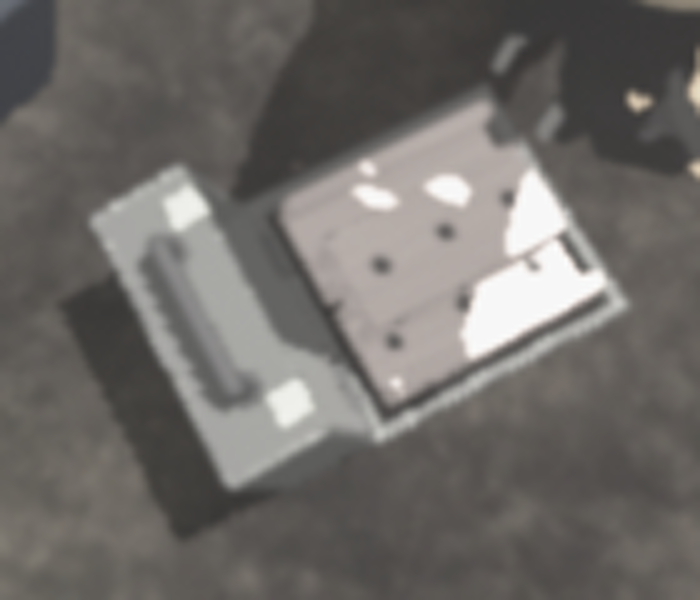

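The deep channel sits flat over the two middle legs, with its back at 60 mm, x from -53 to +58 mm and y ±23 mm. Next is the lid, pushed from behind the bar.

servo_tool(plan=[{"dx": -0.047,"dy": 0,"dz": 0,"twist": 0,"claw": 255},{"dx": -0.094,"dy": 0.001,"dz": 0,"twist": 0,"claw": 255},{"dx": -0.141,"dy": 0.001,"dz": 0,"twist": 0,"claw": 255},{"dx": -0.188,"dy": 0.001,"dz": 0,"twist": 0,"claw": 255},{"dx": -0.188,"dy": 0.001,"dz": 0.0,"twist": 0,"claw": 255}])

```text
time_s: 23.75
tool_pos: [0.6355, 0.2655, 0.4205]
tcp_rot: [-0.303, -3.124, 0.002]
wrist_force: [-0.3, -0.1, -0.3]
opening: 0.003
grasp_force: 0.0
```

servo_tool(plan=[{"dx": 0,"dy": 0,"dz": 0.045,"twist": 0,"claw": 255},{"dx": 0,"dy": 0,"dz": 0.089,"twist": 0,"claw": 255},{"dx": 0,"dy": 0,"dz": 0.089,"twist": 0,"claw": 255}])

```text
time_s: 24.12
tool_pos: [0.6321, 0.2667, 0.3307]
tcp_rot: [-0.299, -3.12, 0.005]
wrist_force: [0.5, -0.3, 0.1]
opening: 0.002
grasp_force: 0.0
```

```bash
python3 -c "
from chk import *
st(); s=robot.sense()['tool_pos']
d=np.array(s[:2])-[cx,cy]; print('hand case', d@[np.cos(cyaw),np.sin(cyaw)], d@[-np.sin(cyaw),np.cos(cyaw)])
"
```

```text
t 24.12 tip [0.6321 0.2667 0.1577] phi 79.1 F [ 0.5 -0.3  0.1] open 0.002 g 0.0
hand case 0.18591393296543887 0.0007903163598573515
```

servo_tool(plan=[{"dx": 0.02,"dy": 0,"dz": -0.008,"twist": 0,"claw": 255},{"dx": 0.045,"dy": 0,"dz": -0.018,"twist": 0,"claw": 255},{"dx": 0.07,"dy": 0,"dz": -0.023,"twist": 0,"claw": 255},{"dx": 0.097,"dy": 0,"dz": -0.025,"twist": 0,"claw": 255},{"dx": 0.13,"dy": 0,"dz": -0.022,"twist": 0,"claw": 255}])

```text
time_s: 24.75
tool_pos: [0.5047, 0.2916, 0.3589]
tcp_rot: [0.3, 3.124, 0.003]
wrist_force: [0.7, -0.5, -0.6]
opening: -0.007
grasp_force: 0.4
```

servo_tool(plan=[{"dx": 0.03,"dy": 0,"dz": 0.006,"twist": 0,"claw": 255},{"dx": 0.052,"dy": 0,"dz": 0.014,"twist": 0,"claw": 255},{"dx": 0.066,"dy": 0,"dz": 0.02,"twist": 0,"claw": 255},{"dx": 0.066,"dy": 0,"dz": -0.02,"twist": 0,"claw": 255},{"dx": 0.066,"dy": 0,"dz": -0.07,"twist": 0,"claw": 255}])

```text
time_s: 25.38
tool_pos: [0.4406, 0.304, 0.428]
tcp_rot: [-0.3, -3.126, 0.001]
wrist_force: [0.8, 0.4, -0.2]
opening: 0.003
grasp_force: 0.0
```

servo_tool(plan=[{"dx": 0,"dy": 0,"dz": -0.03,"twist": 0,"claw": 255},{"dx": 0,"dy": 0,"dz": -0.06,"twist": 0,"claw": 255},{"dx": 0,"dy": 0,"dz": -0.06,"twist": 0,"claw": 255},{"dx": 0,"dy": 0,"dz": -0.06,"twist": 0,"claw": 255},{"dx": 0,"dy": 0,"dz": -0.06,"twist": 0,"claw": 255}])

```text
time_s: 26.0
tool_pos: [0.4407, 0.3039, 0.4859]
tcp_rot: [-0.3, -3.126, 0.001]
wrist_force: [-0.3, -0.7, -0.8]
opening: -0.002
grasp_force: 0.0
```

servo_tool(plan=[{"dx": 0,"dy": 0.05,"dz": 0,"twist": 0,"claw": 255},{"dx": 0,"dy": 0.1,"dz": 0,"twist": 0,"claw": 255},{"dx": 0,"dy": 0.15,"dz": 0,"twist": 0,"claw": 255},{"dx": 0,"dy": 0.15,"dz": 0,"twist": 0,"claw": 255},{"dx": 0,"dy": 0.15,"dz": 0,"twist": 0,"claw": 255}])

```text
time_s: 26.62
tool_pos: [0.4693, 0.451, 0.4858]
tcp_rot: [-0.3, -3.126, 0.002]
wrist_force: [-1.1, 0.5, -1.1]
opening: -0.0
grasp_force: 0.0
```

servo_tool(plan=[{"dx": 0,"dy": 0,"dz": 0,"twist": 0,"claw": 255},{"dx": 0,"dy": 0,"dz": 0,"twist": 0,"claw": 255},{"dx": 0,"dy": 0,"dz": 0,"twist": 0,"claw": 255},{"dx": 0,"dy": 0,"dz": 0,"twist": 0,"claw": 255},{"dx": 0,"dy": 0,"dz": 0,"twist": 0,"claw": 255}])

```text
time_s: 27.25
tool_pos: [0.4693, 0.4511, 0.4868]
tcp_rot: [0.3, 3.127, 0.0]
wrist_force: [-0.6, -0.4, -0.6]
opening: -0.002
grasp_force: 0.0
```

```bash
python3 -c "
from chk import *
st(); chk(-.05,.05,.03,.25,'scene',60)
s,_=cams.grab_frame('scene'); t,_=cams.grab_frame('top'); cv2.imwrite('pics/e1.png',np.hstack([cv2.resize(s[150:350,220:400],(540,600)),cv2.resize(t[100:240,110:171],(260,600))]))
"
```

```text
t 27.25 tip [0.4693 0.4511 0.3138] phi 79.0 F [-0.6 -0.4 -0.6] open -0.002 g 0.0
-0.09 143 z [0.045 0.049 0.051] Y [-0.035  0.037] X -0.1 -0.08
-0.07 180 z [0.068 0.07  0.072] Y [-0.047  0.048] X -0.073 -0.06
-0.05 324 z [0.069 0.071 0.072] Y [-0.047  0.048] X -0.06 -0.04
-0.03 330 z [0.068 0.07  0.073] Y [-0.048  0.048] X -0.04 -0.02
-0.01 326 z [0.068 0.07  0.073] Y [-0.048  0.048] X -0.02 -0.0
0.01 338 z [0.069 0.071 0.073] Y [-0.048  0.048] X 0.0 0.02
0.03 332 z [0.068 0.07  0.073] Y [-0.048  0.048] X 0.02 0.04
0.05 350 z [0.068 0.07  0.073] Y [-0.047  0.048] X 0.04 0.06
0.07 383 z [0.041 0.069 0.072] Y [-0.048  0.048] X 0.06 0.074
```

View pics/e1.png

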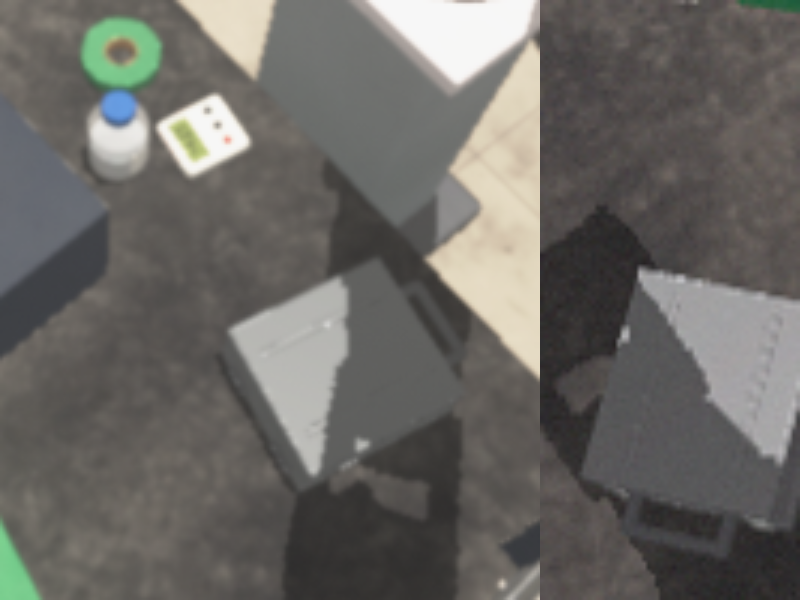

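The lid is fully shut, with its top level at 70 mm all over. The bystanders haven't moved and the arm is clear, so I'm handing in.

```bash
python3 -c "
from workcell import robot
print(robot.finish_job())"
```

```text
the job is handed in; nothing more can be done
None
```

The job is handed in at about 27 s: both wide channels lie flat in the case with legs up, the deep channel straddles their middle legs, the lid is fully shut, and the bottle, timer and tape roll were left untouched.

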